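# Fetch the embossing die from behind the canisters

## Task

The brass embossing die stands hemmed in behind three canisters: first move all three canisters, upright, into the side tray, leaving the die where it is; then seat the die fully down, upright, in the round socket of the machine block while the canisters wait in the tray. Only then put each canister back upright on the middle of the white pad of its own shape, the square and the oblong one squared up with their pads; never tip a canister over.

Things in the scene. Friction and masses are not known exactly. Their poses are not given: they have to be found in the camera images.
- can_round: stainless canister with a flat lid; body round, 68 in diameter, lid top 100 above its underside, on the lid a round black knob 26 in diameter and 30 high (its top 130 above the underside), on the canister's axis. Origin: centre of the underside, z up. Weighs about 0.35 kg. Starts standing on the pad of its own shape. Sizes in mm.
- can_square: stainless canister with a flat lid; body square, 66 x 66, lid top 100 above its underside, on the lid a round black knob 26 in diameter and 30 high (its top 130 above the underside), on the canister's axis. Origin: centre of the underside, z up; x and y along its sides. Weighs about 0.35 kg. Starts standing on the pad of its own shape. Sizes in mm.
- can_oblong: stainless canister with a flat lid; body oblong, 44 (along x) x 76 (along y), lid top 100 above its underside, on the lid a round black knob 26 in diameter and 30 high (its top 130 above the underside), on the canister's axis. Origin: centre of the underside, z up. Weighs about 0.35 kg. Starts standing on the pad of its own shape. Sizes in mm.
- die: brass embossing die: a plain upright puck 52 in diameter and 44 high with a fine grid on its top face; it stands on the storage board, 4 above the work surface, behind and between the canisters (they are 35 to 60 from its axis and taller, so a gripper has no room at it until they are gone). Origin: centre of the underside, z up. About 0.4 kg. Sizes in mm.
- pad_round: thin white plastic pad, round, 82 in diameter, 3 thick, fixed on the dark storage board: the place of the round canister. Which of the three places around the die it has varies. Origin: centre of its underside, 3 below the surface the canister stands on, z up. Sizes in mm.
- pad_square: thin white plastic pad, square, 80 x 80, 3 thick, fixed on the dark storage board: the place of the square canister. Which of the three places around the die it has varies. Origin: centre of its underside, 3 below the surface the canister stands on, z up; x and y along its sides. Sizes in mm.
- pad_oblong: thin white plastic pad, oblong, 58 (along x) x 88 (along y), 3 thick, fixed on the dark storage board: the place of the oblong canister. Which of the three places around the die it has varies. Origin: centre of its underside, 3 below the surface the canister stands on, z up. Sizes in mm.
- tray: side tray: low open aluminium tray, fixed, 290 (along x) x 125 (along y), walls 15 high and 4 thick, floor 4 thick; on the left or the right. Room for the three canisters in a row along x, 88 apart. Origin: centre of the underside, z up. Sizes in mm.
- block: grey machine block, fixed, 130 x 130 x 30 high, with a bolt in each corner (heads 6 high) and in the middle of its top a round socket 69 in diameter and 10 deep with a flat floor (20 above the underside) for the die; on the side opposite the tray. Origin: centre of the underside, below the socket's centre, z up. Sizes in mm.
There are look-alikes about, which are no part of the job. Leave any pink look-alike of the block alone. Leave any pink look-alike of the pad_oblong alone.

How it is judged (in metres and radians):
On the way, in this order (a step that is already met when the one before it is completed fails the run):
1. all three canisters stand released in the side tray, the die still at its place (x of can_round in the frame of tray between -0.125 and 0.125 m and y of can_round in the frame of tray between -0.05 and 0.05 m and z of each of can_round, can_square, can_oblong in the frame of tray below 0.01 m and angle between each of can_round, can_square, can_oblong's own z axis and vertical below 0.1 rad and linear speed of each of can_round, can_square, can_oblong below 0.03 m/s and contact force between each of can_round, can_square, can_oblong and the fingers below 0.3 N and x of can_square in the frame of tray between -0.125 and 0.125 m and y of can_square in the frame of tray between -0.05 and 0.05 m and x of can_oblong in the frame of tray between -0.125 and 0.125 m and y of can_oblong in the frame of tray between -0.05 and 0.05 m and distance of die from where it was at the start of the episode below 0.04 m), for 0.2 s.
2. the die is seated in the block's socket while the canisters wait in the tray (horizontal distance between die and block below 0.011 m and z of die in the frame of block between 0.016 and 0.0235 m and angle between die's own z axis and vertical below 0.08 rad and linear speed of die below 0.02 m/s and contact force between each of die, can_round, can_square, can_oblong and the fingers below 0.3 N and x of can_round in the frame of tray between -0.125 and 0.125 m and y of can_round in the frame of tray between -0.05 and 0.05 m and z of each of can_round, can_square, can_oblong in the frame of tray below 0.01 m and angle between each of can_round, can_square, can_oblong's own z axis and vertical below 0.1 rad and linear speed of each of can_round, can_square, can_oblong below 0.03 m/s and x of can_square in the frame of tray between -0.125 and 0.125 m and y of can_square in the frame of tray between -0.05 and 0.05 m and x of can_oblong in the frame of tray between -0.125 and 0.125 m and y of can_oblong in the frame of tray between -0.05 and 0.05 m), for 0.2 s.
At the end, for the whole second after the job is handed in: The die stands upright on the floor of the block's socket. Each canister stands upright, at rest, on the pad of its own shape, centre within 12 mm of the pad's; square and oblong ones turned within 0.2 rad of their pads (any quarter turn for the square, either way round for the oblong) (horizontal distance between die and block below 0.011 m and z of die in the frame of block between 0.016 and 0.0235 m and angle between each of die, can_round, can_square, can_oblong's own z axis and vertical below 0.08 rad and linear speed of each of die, can_round, can_square, can_oblong below 0.02 m/s and horizontal distance between can_round and pad_round below 0.012 m and z of can_round in the frame of pad_round below 0.008 m and horizontal distance between can_square and pad_square below 0.012 m and z of can_square in the frame of pad_square below 0.008 m and (angle between the x axis of can_square and the x axis of pad_square, either way round below 0.2 rad or angle between the x axis of can_square and the y axis of pad_square, either way round below 0.2 rad) and horizontal distance between can_oblong and pad_oblong below 0.012 m and z of can_oblong in the frame of pad_oblong below 0.008 m and angle between the x axis of can_oblong and the x axis of pad_oblong, either way round below 0.2 rad); the robot touches nothing.
It fails at once if a canister is tipped over (more than 0.6 rad) (angle between any of can_round, can_square, can_oblong's own z axis and vertical above 0.6 rad).
It also fails if it takes over 128 s, if anything falls off the work surface, if the arm or the gripper's body presses on something with over 40 N, if the wrist force passes 120 N, or if a joint passes its speed limit or range.

## Robot

A 6-joint arm with a two-finger parallel gripper is mounted at the origin on the work surface. World frame = base frame: x ahead of the robot, y to its left, z up, the work surface at z = 0. Lengths are in mm, angles in rad, forces in N, time in s.
With the tool pointing down it reaches from about 375 to 750 mm from the base axis. Payload 9 kg.
Tool frame: the origin (TCP) lies midway between the tips of the shut fingers; the grasp point (between the pads) lies 19 mm behind it; z points along the fingers, y is the direction in which the jaws open and shut (so a half turn about z gives the same grasp; the last joint's range is limited). The gripper opens to 85 mm and grips with 20 to 120 N. Pads are 22 mm wide; open, the fingers measure 114 mm over their backs; the gripper's body (76 mm by 85 mm) begins 54 mm behind the grasp point. The pads swing forward as they close: fully open they stand 13 mm farther back than shut.
Start: joints at [1.116, 0.104, 0.097, 1.564, 0, 1.353], TCP at [140.758, 583.287, 231.331] pointing down, gripper open.
Joint ranges: [-2.99, 2.99], [-0.84, 1.86], [-1.1, 1.16], [-1.84, 2.11], [-1.51, 1.56], [-3.14, 3.14]. Speed limits (rad/s): [2.22, 2.22, 2.57, 3.14, 3.14, 3.14].

## Interface

Orientations are given as [roll, pitch, yaw] about the fixed x, y, z axes, in that order (R = Rz(yaw) Ry(pitch) Rx(roll)).
In Python, from cell import sensors, vision, ctrl gives the robot as it stands. The module is installed in compiled form; this text tells all that it offers.
- The arm moves only by the tool apply_moves, never from a script. Its argument "moves" is a list of rows, each an object with "gripper": the finger opening in mm, from 0 to 85.4; "translation": the shift along the tool's x, y, z in mm, a list of three; "rot": the turn, a rotation vector about the tool's x, y, z in rad, a list of three. A call has 1 to 20 rows; each row is the pose to reach, as a shift and turn from the pose commanded when the call began, along the tool's axes at that moment; what a row does not reach only later rows make up. A row lasts 1/12 s, in which the tool goes at most 41.7 mm and 7.16 degrees, less where a joint would pass 70% of its speed; a pose out of reach is approached as far as the arm can. A call with a gripper value outside its range is refused whole. The fingers move at their own pace and stop on an object; "force" is the grip in N (left out, the last holds). Time passes only in rows, so rows that repeat a pose let the fingers close. It gives the time, the measured TCP pose, the force and the opening at its end, in the units of the state.
- sensors.get_state(): the state, without advancing time (a new reading comes with each control period).
- vision.camera(name): name is "scene" or "top"; returns a dict with "pixels" (400x640x3 uint8, blue, green, red), "range_z" (400x640 float32, mm along the optical axis (not along the pixel's ray), 0 where there is no reading), "vfov" (degrees; the focal length in pixels is half the picture's height over the tangent of half this angle, whatever the lens; pixels are square), "cx", "cy" (the principal point, pixels), "origin" and "attitude" of the camera in the world. Camera axes: x right, y down, z forward; pixel columns grow to the right and rows downward; lengths in mm; the calibration is good to about 2 mm. A picture is of the moment at which its call begins.
- ctrl.close_job(): hands the job in, once; it reports no verdict.
The state is a dict: "clock": time; "qpos": joint angles; "qvel": joint speeds; "joint_efforts": joint torques, N m; "position": TCP position; "tool_rot": TCP orientation; "wrist_force": force on the tool from outside, world axes, zero at the start; "moment": the same for the moment, N m; "gripper_width": opening from 0.0 (shut) to 1.0 (fully open).
Only numpy, scipy, OpenCV 4.12 (cv2) and the standard library are available. Lean on these libraries where they do the work, as an engineer would, in place of code of your own. Each camera call takes 0.05 s, during which the arm holds its last target.

## Working session

There is one attempt and no reset: what is moved stays moved. The work goes in short steps, Python scripts to look and compute and a tool call to move; the robot and the scene stay as the last step left them, time stands still between calls to the robot, and variables do not carry over. Pictures are saved under pics/ and viewed, and the job is handed in when it is done.

Besides the shell and the picture viewer there is one more tool, called after ">>>" by a JSON object that holds its "op" and its "data". apply_moves: Moves the arm, as the interface text tells. Its arguments: {"type":"object","properties":{"moves":{"type":"array","items":{"type":"object","properties":{"gripper":{"type":"number"},"translation":{"type":"array","items":{"type":"number"}},"rot":{"type":"array","items":{"type":"number"}}}}},"force":{"type":"number"}},"required":["moves"]}

```bash
mkdir -p pics
cat > h.py <<'E'
import numpy as np, cv2
from cell import sensors, vision, ctrl
def cam(n):
    c=vision.camera(n); return c
def f(c): return 200/np.tan(np.radians(c['vfov'])/2)
E
python3 - <<'E'
from h import *
print(sensors.get_state())
for n in ('scene','top'):
    c=cam(n); cv2.imwrite(f'pics/{n}0.png',c['pixels']); np.savez(f'/tmp/{n}0.npz',**{k:np.array(v) for k,v in c.items()})
    print(n,{k:v for k,v in c.items() if k not in('pixels','range_z')}, c['range_z'].min(), c['range_z'].max())
E
```

```text
{'clock': 0.0, 'qpos': array([ 1.11628557e+00,  1.04706361e-01,  9.64659985e-02,  1.56387813e+00,
       -2.33727793e-05,  1.35309563e+00]), 'qvel': array([-0.0009111 ,  0.00050565,  0.00046771,  0.00082293, -0.00132708,
       -0.00197732]), 'joint_efforts': array([ 1.08023938e-03, -5.56931233e+01,  5.03651726e+01,  1.70394365e-02,
       -1.45510180e-04,  1.11067132e-05]), 'position': array([140.61314035, 582.9547786 , 230.51637969]), 'tool_rot': array([-3.14029665e+00, -2.62746761e-04,  2.90478244e+00]), 'wrist_force': array([ 0.27556054, -0.53943153, -0.70277449]), 'moment': array([ 8.85688878e-03, -6.43944713e-05,  1.41995469e-02]), 'gripper_width': 1.0060611530127246}
scene {'vfov': 43.97487656232521, 'cx': 320.99260081045554, 'cy': 196.05755923147015, 'origin': array([1503.51547323, -152.16887034,  876.53190727]), 'attitude': array([-2.27891706, -0.00588313,  1.52263109])} 0.0 3796.4019
top {'vfov': 48.56094072993233, 'cx': 316.94266976106763, 'cy': 199.8263381497148, 'origin': array([ 326.19058196, -107.92486091, 1040.68892418]), 'attitude': array([-2.94895581,  0.01396543, -1.54876363])} 0.0 2032.8707
```

View pics/scene0.png

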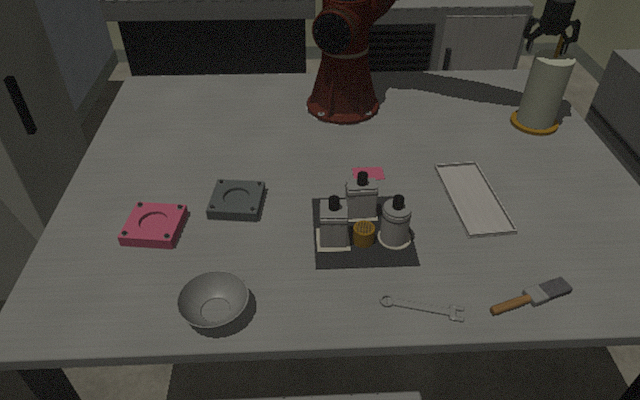

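View pics/top0.png

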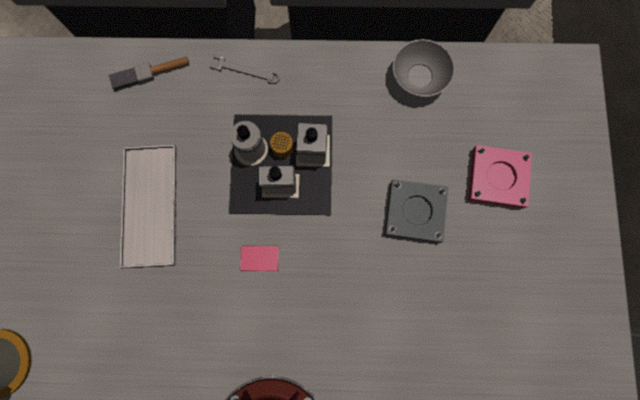

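The scene view shows the board with the round canister (396,222), square and oblong canisters at (334,222) and (362,195), and the die at (364,234). The tray is on the right (+y), and the grey block at (237,200) is left of centre. Next I'll zoom in and measure.

```bash
cat >> h.py <<'E'
from scipy.spatial.transform import Rotation as R
def load(n): return dict(np.load(f'/tmp/{n}.npz'))
def save(n,c): np.savez(f'/tmp/{n}.npz',**{k:np.array(v) for k,v in c.items()})
def rot(c): return R.from_euler('xyz',c['attitude']).as_matrix()
def ray(c,uv):
    uv=np.atleast_2d(np.asarray(uv,float)); F=f(c)
    d=np.c_[(uv[:,0]-c['cx'])/F,(uv[:,1]-c['cy'])/F,np.ones(len(uv))]
    return d@rot(c).T
def onplane(c,uv,z):
    d=ray(c,uv); o=c['origin']; return o+d*((z-o[2])/d[:,2])[:,None]
def proj(c,P):
    p=(np.atleast_2d(P)-c['origin'])@rot(c); return np.c_[p[:,0]/p[:,2]*f(c)+c['cx'],p[:,1]/p[:,2]*f(c)+c['cy']]
def cloud(c):
    v,u=np.mgrid[0:400,0:640]; d=ray(c,np.c_[u.ravel(),v.ravel()])
    P=c['origin']+d*c['range_z'].reshape(-1,1); P[c['range_z'].ravel()<=0]=np.nan
    return P.reshape(400,640,3)
E
python3 - <<'E'
from h import *
t=load('top0'); s=load('scene0')
for n,c,(a,b,w,h) in (('t',t,(225,108,112,110)),('s',s,(305,160,115,110))):
    cr=c['pixels'][b:b+h,a:a+w]; cr=np.clip(cr.astype(float)*1.8,0,255).astype(np.uint8)
    cv2.imwrite(f'pics/{n}z.png',cv2.resize(cr,None,fx=5,fy=5,interpolation=cv2.INTER_NEAREST))
    P=cloud(c); print(n)
    for z0,z1 in((-5,3),(125,145),(98,115),(40,60)):
        m=(P[...,2]>z0)&(P[...,2]<z1)&(P[...,0]>300)&(P[...,0]<700)&(abs(P[...,1])<200)
        print(z0,z1,m.sum(),np.nanmedian(P[m],0))
        if z0>30:
            k,l,st,ce=cv2.connectedComponentsWithStats(m.astype(np.uint8))
            for i in range(1,k):
                if st[i,4]>8: print('   ',st[i],ce[i],np.median(P[l==i],0))
E
```

```text
t
-5 3 19528 [ 4.44781192e+02 -9.79047870e+00 -4.70469810e-02]
125 145 379 [6.43968632e+02 3.44774844e-01 1.36070741e+02]
    [236 124  13  14 125] [242.024 130.4  ] [651.44008509  72.97371695 136.3693697 ]
    [305 127  12  13 126] [310.65079365 132.92857143] [648.0706331  -75.28598508 136.21213284]
    [268 166  13  13 128] [274.1328125 171.8046875] [5.60915606e+02 3.52553039e-01 1.35733064e+02]
98 115 1746 [633.59725535 -14.10409508 106.55020992]
    [230 121  30  30 553] [244.88969259 136.07052441] [645.96645816  68.90791536 106.51882291]
    [296 123  31  30 677] [311.10635155 138.12407681] [642.7932591  -75.28825117 106.57788078]
    [259 166  35  20 516] [275.74224806 175.96899225] [557.47049363  -4.64129923 106.56478648]
40 60 572 [645.16003124  -1.36960521  48.05489202]
    [270 132  22  21 372] [280.55645161 142.08064516] [655.80005971  -1.55444274  47.73610172]
    [237 142  27  16  72] [252.77777778 152.5       ] [624.30815247  60.5412671   50.62396675]
    [297 156  28   5  63] [310.84126984 158.0952381 ] [617.43385769 -71.79462989  50.46228001]
    [263 188  32   4  58]
[... 538 characters left out ...]
3  15 348] [361.03448276 185.6408046 ] [572.65563909  -5.27066954 106.28716369]
    [382 199  29  22 395] [396.27848101 210.55189873] [665.83713715  64.13369391 106.39716012]
    [319 200  29  22 463] [333.09287257 211.16198704] [662.75431556 -79.68699566 106.48612264]
40 60 804 [669.83016101  -4.03059227  48.37663675]
    [347 202  30   9 172] [361.13372093 206.41860465] [583.8239771   -2.24601681  50.16677817]
    [353 221  22  18 296] [363.14189189 228.83783784] [661.54927872  -5.63471094  47.56595474]
    [380 224  29  15 173] [392.9132948  232.46242775] [682.14843556  61.57634016  49.70508516]
    [319 232  28   7 161] [332.13664596 235.29813665] [682.54341169 -81.66712405  50.00485234]
```

View pics/tz.png

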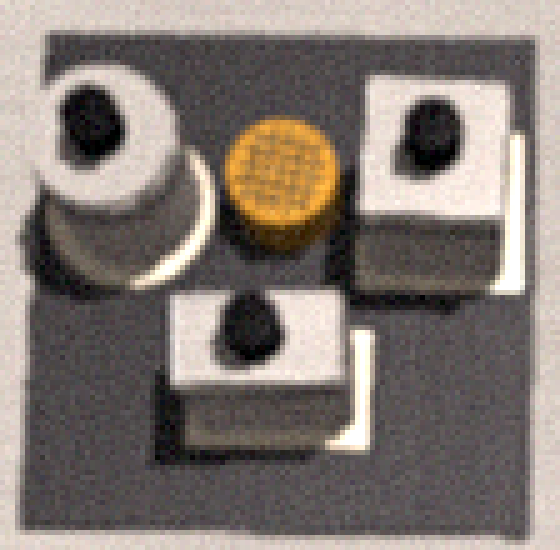

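View pics/sz.png

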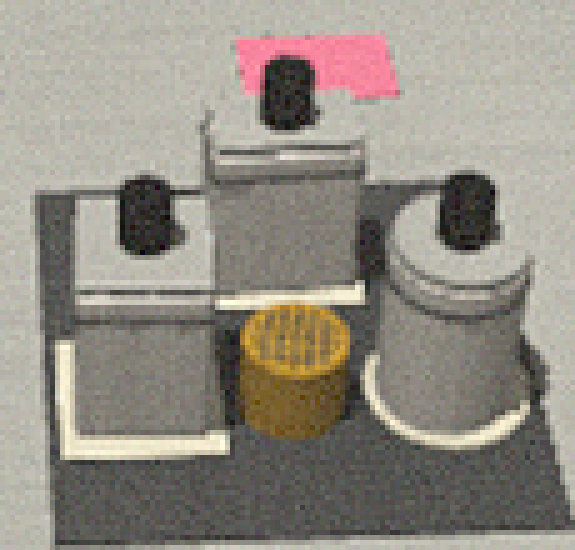

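The zoomed crops confirm it: the round canister is at top-left, the square at top-right, and the oblong in the lower middle, all roughly squared to the pads. The two cameras disagree by about 5 mm, so next I'll measure the fixed objects in both views. After that I'll use the gripper itself as a reference.

Run:
```python
from h import *
for n in ('top0','scene0'):
    c=load(n); P=cloud(c); print(n)
    def comp(lo,hi,box,mask=None,mn=30):
        m=(P[...,2]>lo)&(P[...,2]<hi)&(P[...,0]>box[0])&(P[...,0]<box[1])&(P[...,1]>box[2])&(P[...,1]<box[3])
        k,l,st,ce=cv2.connectedComponentsWithStats(m.astype(np.uint8))
        for i in range(1,k):
            if st[i,4]>mn:
                Q=P[l==i]; r=cv2.minAreaRect(Q[:,:2].astype(np.float32)); print('  ',st[i,4],np.round(ce[i],1),np.round(np.median(Q[:,2]),1),'rect',[np.round(x,1) for x in r])
    print('tray');comp(2.5,25,(350,750,100,400))
    print('block');comp(24,34,(350,750,-420,-150))
    print('socket'); comp(14,25,(350,750,-420,-150))
    print('board'); comp(2,10,(400,760,-150,150),mn=15)
    hsv=cv2.cvtColor(c['pixels'],cv2.COLOR_BGR2HSV)
    bm=((hsv[...,0]>10)&(hsv[...,0]<28)&(hsv[...,1]>120)).astype(np.uint8)
    print('die top');
    m=(P[...,2]>44)&(P[...,2]<52)&(bm>0)&(abs(P[...,1])<60); v,u=np.nonzero(m); (x,y),r=cv2.minEnclosingCircle(np.c_[u,v].astype(np.float32)); print(u.mean(),v.mean(),onplane(c,[[u.mean(),v.mean()]],48),x,y,r)
    print('knobs');
    m=((P[...,2]>125)&(P[...,2]<145)&(abs(P[...,1])<150)&(P[...,0]>400)).astype(np.uint8)
    k,l,st,ce=cv2.connectedComponentsWithStats(m)
    for i in range(1,k):
        if st[i,4]>20:
            q=l==i; zz=P[...,2][q]; z9=(l==i)&(P[...,2]>134.5); print(st[i,4],z9.sum(),np.median(P[z9],0))
```

```text
top0
tray
   62 [237.  117.8] 4.4 rect [array([732.2, 112.8]), array([36.9, 24.7]), np.float64(7.8)]
   5290 [147.6 206.2] 4.9 rect [array([510.3, 315.3]), array([298.4, 143.3]), np.float64(4.4)]
   453 [234.  180.8] 4.7 rect [array([576.4, 112.6]), array([ 25.2, 168.1]), np.float64(90.0)]
block
   2396 [416.6 210.1] 29.7 rect [array([ 505.2, -320.1]), array([131. , 130.7]), np.float64(83.0)]
socket
   671 [416.5 209.6] 19.7 rect [array([ 506.6, -321.1]), array([66.5, 66.9]), np.float64(72.5)]
board
   5311 [281.  171.2] 4.3 rect [array([620. ,   2.6]), array([257.6, 261.4]), np.float64(88.2)]
   16 [309.2 241.5] 2.5 rect [array([429.1, -72. ]), array([ 9.7, 19.2]), np.float64(73.4)]
   182 [260.1 249. ] 3.7 rect [array([409.6,  40.4]), array([16.7, 96. ]), np.float64(1.2)]
die top
280.1460055096419 143.9862258953168 [[651.01881658  -0.70099899  48.        ]] 265.0 265.5 134.8453826904297
knobs
125 97 [652.4387844   72.98682511 136.85733445]
126 97 [650.14663804 -75.31022799 136.6496623 ]
128 95 [562.15846634   1.97400043 136.5344646 ]
scene0
tray
   2883 [474.3 200.4] 4.9 rect [arra
[... 243 characters left out ...]
.float64(83.0)]
socket
   188 [235.4 212.5] 19.7 rect [array([ 544.4, -296.9]), array([ 90.4, 178.9]), np.float64(36.8)]
   323 [235.3 196.6] 19.9 rect [array([ 497.5, -325.1]), array([64.6, 60. ]), np.float64(79.8)]
board
   38 [375.5 177. ] 3.7 rect [array([410.9,  59.4]), array([46.1, 19.9]), np.float64(87.3)]
   2781 [362.2 246.2] 4.3 rect [array([619.9,  -2.5]), array([260.4, 247.1]), np.float64(0.8)]
die top
362.6877637130802 223.54008438818565 [[643.41724634  -4.93301739  48.        ]] 350.2557678222656 168.65048217773438 69.64789581298828
knobs
89 54 [564.42213959  -4.09268134 136.77422182]
105 61 [654.51924985  68.96638109 136.45705297]
99 63 [651.67091747 -79.20358312 136.66804741]
```

```bash
cat >> h.py <<'E'
def todo(cmd,cyaw,tgt,tyaw):
    """translation (tool axes) and rotvec for going from commanded pose to target, tool down"""
    A=R.from_euler('xyz',[np.pi,0,cyaw]); B=R.from_euler('xyz',[np.pi,0,tyaw])
    return np.round(A.inv().apply(np.subtract(tgt,cmd)),1), np.round((A.inv()*B).as_rotvec(),4)
def st():
    s=sensors.get_state(); print(round(float(s['clock']),2),np.round(s['position'],1),np.round(s['tool_rot'],3),'F',np.round(s['wrist_force'],1),'w',round(float(s['gripper_width'])*85.4,1)); return s
E
python3 - <<'E'
from h import *
print(todo([140.758,583.287,231.331],np.pi+1.116-1.353,[653.5,71,230],np.pi))
E
```

```text
(array([-618.7, -377.6,    1.3]), array([ 0.   ,  0.   , -0.237]))
```

>>> {"op": "apply_moves", "data": {"moves": [{"gripper": 85, "translation": [-40, -24, 0], "rot": [0, 0, 0]}, {"gripper": 85, "translation": [-80, -48, 0], "rot": [0, 0, -0.05]}, {"gripper": 85, "translation": [-120, -72, 0], "rot": [0, 0, -0.1]}, {"gripper": 85, "translation": [-155, -94, 0], "rot": [0, 0, -0.15]}, {"gripper": 70, "translation": [-190, -116, 0], "rot": [0, 0, -0.2]}, {"gripper": 60, "translation": [-225, -137, 0], "rot": [0, 0, -0.237]}, {"gripper": 60, "translation": [-260, -158.7, 0], "rot": [0, 0, -0.237]}, {"gripper": 60, "translation": [-295, -180, 0], "rot": [0, 0, -0.237]}, {"gripper": 60, "translation": [-330, -201.4, 0], "rot": [0, 0, -0.237]}, {"gripper": 60, "translation": [-365, -222.8, 0], "rot": [0, 0, -0.237]}, {"gripper": 60, "translation": [-400, -244.1, 0], "rot": [0, 0, -0.237]}, {"gripper": 60, "translation": [-435, -265.5, 0], "rot": [0, 0, -0.237]}, {"gripper": 60, "translation": [-470, -286.8, 0], "rot": [0, 0, -0.237]}, {"gripper": 60, "translation": [-505, -308.2, 0], "rot": [0, 0, -0.237]}, {"gripper": 60, "translation": [-540, -329.6, 0], "rot": [0, 0, -0.237]}, {"gripper": 60, "translation": [-575, -350.9, 0], "rot": [0, 0, -0.237]}, {"gripper": 60, "translation": [-600, -366.2, 1], "rot": [0, 0, -0.237]}, {"gripper": 60, "translation": [-618.7, -377.6, 1.3], "rot": [0, 0, -0.237]}, {"gripper": 60, "translation": [-618.7, -377.6, 1.3], "rot": [0, 0, -0.237]}, {"gripper": 60, "translation": [-618.7, -377.6, 1.3], "rot": [0, 0, -0.237]}]}}

```text
clock: 1.77
position: [653.8, 69.9, 228.8]
tool_rot: [3.141, -0.002, 3.14]
wrist_force: [-0.6, -0.1, -0.5]
gripper_width: 0.704
```

Run:
```python
from h import *
st()
for n in ('top','scene'):
    c=cam(n); save(n+'1',c)
    P=cloud(c)
    m=(P[...,2]>222)&(P[...,2]<262)&(abs(P[...,1]-70)<90)&(abs(P[...,0]-653)<80)
    k,l,s_,ce=cv2.connectedComponentsWithStats(m.astype(np.uint8))
    for i in range(1,k):
        if s_[i,4]>8: q=P[l==i]; print(n,s_[i],np.round(ce[i],1),np.round(np.median(q,0),1),np.round(q.min(0)),np.round(q.max(0)))
    x=cv2.resize(c['pixels'][50:250,180:480],None,fx=2.6,fy=2.6,interpolation=cv2.INTER_CUBIC); cv2.imwrite(f'pics/{n}1.png',np.clip(x*1.5,0,255).astype(np.uint8))
```

```text
1.77 [653.8  69.9 228.8] [ 3.141e+00 -2.000e-03  3.140e+00] F [-0.6 -0.1 -0.5] w 60.1
top [208 103  11  13  66] [215.1 110. ] [648.8 102.  249.4] [643. 101. 231.] [666. 115. 261.]
top [247 107   9  10  49] [251.5 112. ] [646.9  34.8 250.4] [643.  28. 237.] [658.  41. 261.]
scene [416 151   9  15  81] [419.4 159. ] [662.  101.2 251. ] [640.  98. 234.] [669. 112. 262.]
scene [383 152   8  15  71] [386.4 160. ] [662.4  31.5 250.8] [646.  25. 233.] [669.  39. 262.]
```

View pics/scene1.png

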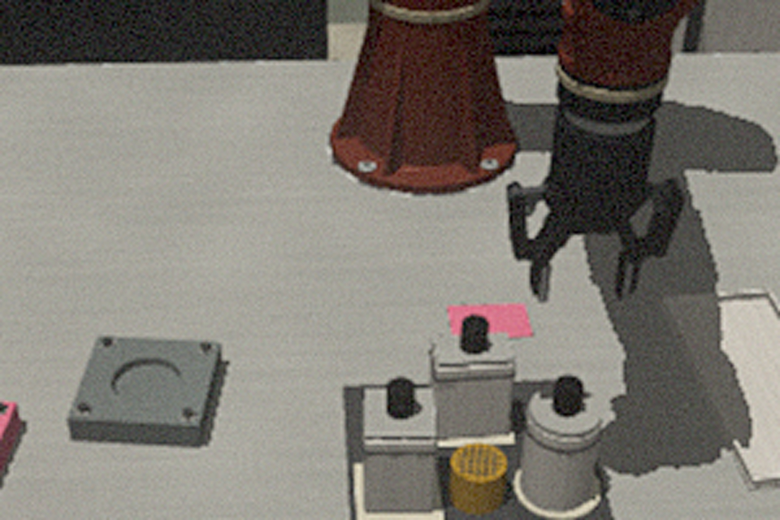

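View pics/top1.png

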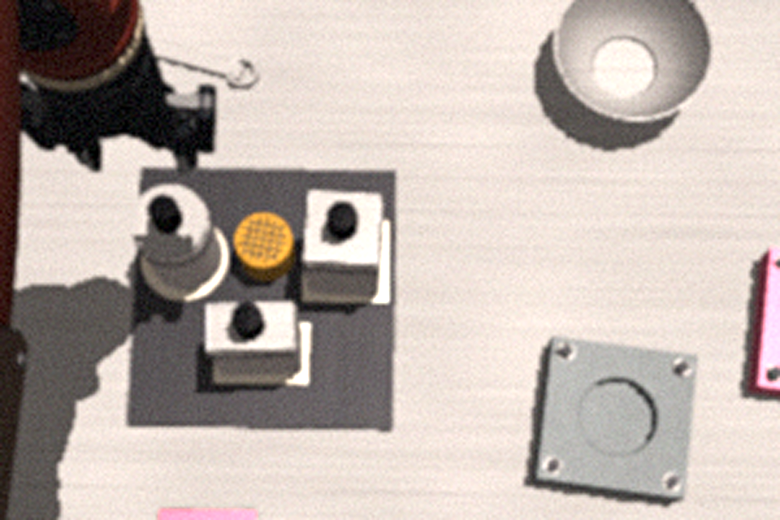

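The averaged camera estimates match the gripper's known position, so I'm descending on the round canister's knob and gripping it.

>>> {"op": "apply_moves", "data": {"moves": [{"gripper": 60, "translation": [0, 0, 30], "rot": [0, 0, 0]}, {"gripper": 60, "translation": [0, 0, 65], "rot": [0, 0, 0]}, {"gripper": 60, "translation": [0, 0, 95], "rot": [0, 0, 0]}, {"gripper": 60, "translation": [0, 0, 112], "rot": [0, 0, 0]}, {"gripper": 60, "translation": [0, 0, 120], "rot": [0, 0, 0]}, {"gripper": 60, "translation": [0, 0, 120], "rot": [0, 0, 0]}, {"gripper": 45, "translation": [0, 0, 120], "rot": [0, 0, 0]}, {"gripper": 38, "translation": [0, 0, 120], "rot": [0, 0, 0]}, {"gripper": 32, "translation": [0, 0, 120], "rot": [0, 0, 0]}, {"gripper": 28, "translation": [0, 0, 120], "rot": [0, 0, 0]}, {"gripper": 15, "translation": [0, 0, 120], "rot": [0, 0, 0]}, {"gripper": 10, "translation": [0, 0, 120], "rot": [0, 0, 0]}, {"gripper": 10, "translation": [0, 0, 120], "rot": [0, 0, 0]}, {"gripper": 10, "translation": [0, 0, 120], "rot": [0, 0, 0]}], "force": 60}}

```text
clock: 3.03
position: [654.5, 71.4, 111.7]
tool_rot: [3.141, 0.003, -3.141]
wrist_force: [-0.8, 2.4, 5.9]
gripper_width: 0.279
```

Run:
```python
from h import *
st()
for n in ('top','scene'):
    c=cam(n); save(n+'2',c)
    x=cv2.resize(c['pixels'][80:270,200:440],None,fx=3,fy=3,interpolation=cv2.INTER_CUBIC); cv2.imwrite(f'pics/{n}2.png',np.clip(x*1.5,0,255).astype(np.uint8))
```

```text
3.03 [654.5  71.4 111.7] [ 3.141e+00  3.000e-03 -3.141e+00] F [-0.8  2.4  5.9] w 23.8
```

View pics/scene2.png

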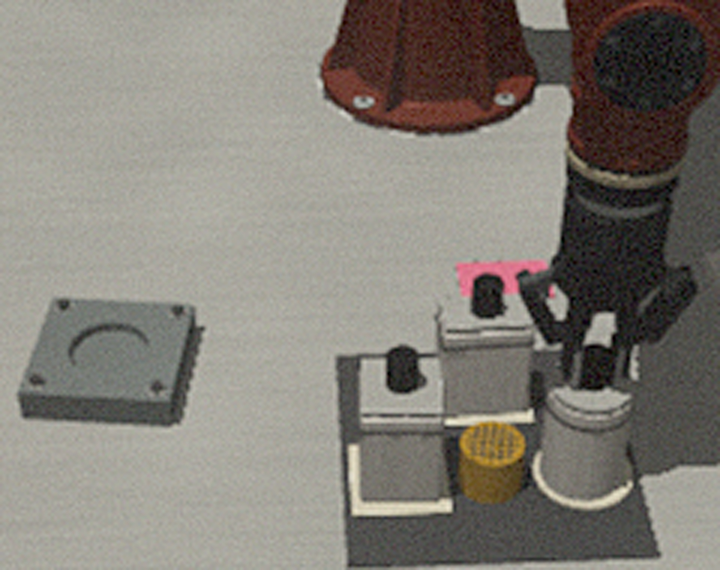

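Run:
```python
from h import *
a=load('scene2'); b=load('top2')
x=np.hstack([cv2.resize(a['pixels'][165:245,365:430],None,fx=6,fy=6,interpolation=cv2.INTER_CUBIC),cv2.resize(b['pixels'][100:180,210:275],None,fx=6,fy=6,interpolation=cv2.INTER_CUBIC)])
cv2.imwrite('pics/z2.png',np.clip(x*2.2,0,255).astype(np.uint8))
for c,n in((a,'s'),(b,'t')):
    P=cloud(c)
    for lo,hi in((104,110),(112,124),(124,136),(136,150)):
        m=(P[...,2]>lo)&(P[...,2]<hi)&(abs(P[...,1]-70)<50)&(abs(P[...,0]-653)<50)
        q=P[m]; print(n,lo,len(q),np.round(np.percentile(q,[2,50,98],axis=0)[:,:2],1).tolist() if len(q) else '')
```

```text
s 104 225 [[639.5, 38.7], [667.1, 66.1], [686.4, 99.4]]
s 112 64 [[658.4, 46.9], [664.1, 67.8], [668.1, 90.1]]
s 124 111 [[647.0, 43.5], [663.4, 68.8], [668.4, 93.9]]
s 136 112 [[644.2, 43.8], [661.6, 70.1], [667.9, 92.8]]
t 104 274 [[622.2, 42.7], [637.6, 70.0], [658.7, 102.5]]
t 112 36 [[641.0, 50.9], [644.5, 72.1], [648.9, 92.1]]
t 124 62 [[640.5, 47.8], [646.0, 69.8], [658.7, 96.9]]
t 136 74 [[642.2, 50.7], [647.2, 77.2], [658.2, 90.5]]
```

View pics/z2.png

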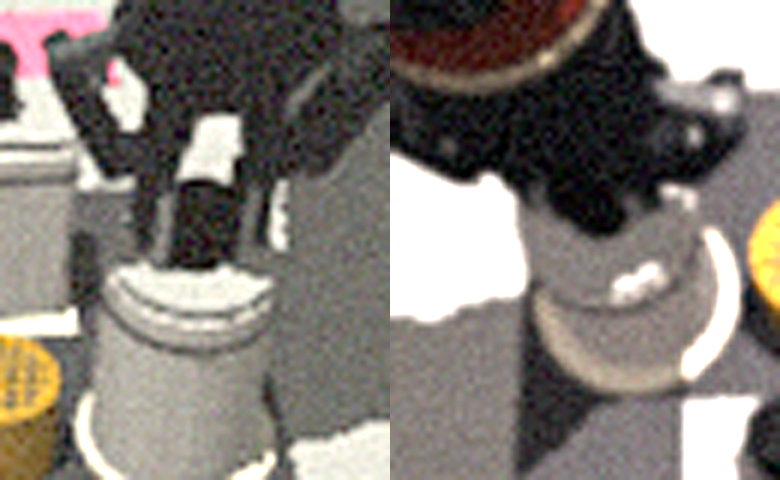

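The pads close on the knob, which is centred at about (653,71). I'll lift the round canister and carry it to the far tray slot (593,321).

>>> {"op": "apply_moves", "data": {"moves": [{"gripper": 10, "translation": [0, 0, -8], "rot": [0, 0, 0]}, {"gripper": 10, "translation": [0, 0, -25], "rot": [0, 0, 0]}, {"gripper": 10, "translation": [0, 0, -48], "rot": [0, 0, 0]}, {"gripper": 10, "translation": [2.4, 10, -65], "rot": [0, 0, 0]}, {"gripper": 10, "translation": [7, 30, -70], "rot": [0, 0, 0]}, {"gripper": 10, "translation": [13, 55, -70], "rot": [0, 0, 0]}, {"gripper": 10, "translation": [19.4, 80, -70], "rot": [0, 0, 0]}, {"gripper": 10, "translation": [25.5, 105, -70], "rot": [0, 0, 0]}, {"gripper": 10, "translation": [31.5, 130, -70], "rot": [0, 0, 0]}, {"gripper": 10, "translation": [37.5, 155, -70], "rot": [0, 0, 0]}, {"gripper": 10, "translation": [43.6, 180, -70], "rot": [0, 0, 0]}, {"gripper": 10, "translation": [49.7, 205, -70], "rot": [0, 0, 0]}, {"gripper": 10, "translation": [55, 227, -70], "rot": [0, 0, 0]}, {"gripper": 10, "translation": [58.7, 242, -70], "rot": [0, 0, 0]}, {"gripper": 10, "translation": [60.5, 249.6, -60], "rot": [0, 0, 0]}, {"gripper": 10, "translation": [60.5, 249.6, -42], "rot": [0, 0, 0]}, {"gripper": 10, "translation": [60.5, 249.6, -25], "rot": [0, 0, 0]}, {"gripper": 10, "translation": [60.5, 249.6, -12], "rot": [0, 0, 0]}, {"gripper": 10, "translation": [60.5, 249.6, -5], "rot": [0, 0, 0]}, {"gripper": 10, "translation": [60.5, 249.6, -5], "rot": [0, 0, 0]}]}}

```text
clock: 4.8
position: [592.0, 319.7, 112.5]
tool_rot: [-3.14, -0.003, 3.141]
wrist_force: [-0.7, -0.1, -3.4]
gripper_width: 0.284
```

Run:
```python
from h import *
st()
a=cam('scene');b=cam('top'); save('scene3',a); save('top3',b)
x=np.hstack([cv2.resize(a['pixels'][130:260,400:530],None,fx=3,fy=3),cv2.resize(b['pixels'][100:270,80:250],None,fx=390/170,fy=390/170)])
cv2.imwrite('pics/z3.png',np.clip(x*1.6,0,255).astype(np.uint8))
```

```text
4.8 [592.  319.7 112.5] [-3.140e+00 -3.000e-03  3.141e+00] F [-0.7 -0.1 -3.4] w 24.2
```

View pics/z3.png

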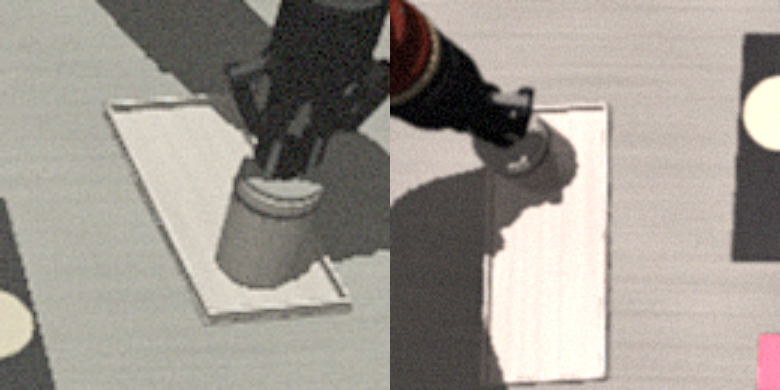

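>>> {"op": "apply_moves", "data": {"moves": [{"gripper": 10, "translation": [0, 0, 2], "rot": [0, 0, 0]}, {"gripper": 10, "translation": [0, 0, 4], "rot": [0, 0, 0]}, {"gripper": 10, "translation": [0, 0, 4], "rot": [0, 0, 0]}, {"gripper": 10, "translation": [0, 0, 4], "rot": [0, 0, 0]}]}}

```text
clock: 5.23
position: [593.2, 320.7, 111.3]
tool_rot: [3.141, 0.0, -3.141]
wrist_force: [-0.4, -0.3, -3.4]
gripper_width: 0.285
```

>>> {"op": "apply_moves", "data": {"moves": [{"gripper": 10, "translation": [0, 0, 1.5], "rot": [0, 0, 0]}, {"gripper": 10, "translation": [0, 0, 2.5], "rot": [0, 0, 0]}, {"gripper": 10, "translation": [0, 0, 2.5], "rot": [0, 0, 0]}, {"gripper": 10, "translation": [0, 0, 2.5], "rot": [0, 0, 0]}]}}

```text
clock: 5.57
position: [593.2, 320.8, 108.8]
tool_rot: [3.141, 0.0, -3.141]
wrist_force: [0.1, 0.1, -0.4]
gripper_width: 0.282
```

The weight is off at TCP z 108.8. I'll release and go over to the oblong canister.

>>> {"op": "apply_moves", "data": {"moves": [{"gripper": 35, "translation": [0, 0, 0], "rot": [0, 0, 0]}, {"gripper": 50, "translation": [0, 0, 0], "rot": [0, 0, 0]}, {"gripper": 60, "translation": [0, 0, -5], "rot": [0, 0, 0]}, {"gripper": 60, "translation": [0, 0, -30], "rot": [0, 0, 0]}, {"gripper": 60, "translation": [0, 0, -60], "rot": [0, 0, 0]}, {"gripper": 60, "translation": [1, -20, -75], "rot": [0, 0, 0]}, {"gripper": 60, "translation": [4, -55, -75], "rot": [0, 0, 0]}, {"gripper": 60, "translation": [8, -92, -75], "rot": [0, 0, 0]}, {"gripper": 60, "translation": [12, -130, -75], "rot": [0, 0, 0]}, {"gripper": 60, "translation": [15.5, -168, -75], "rot": [0, 0, 0]}, {"gripper": 60, "translation": [19, -205, -75], "rot": [0, 0, 0]}, {"gripper": 60, "translation": [22.5, -242, -75], "rot": [0, 0, 0]}, {"gripper": 60, "translation": [26, -280, -75], "rot": [0, 0, 0]}, {"gripper": 60, "translation": [28.5, -308, -75], "rot": [0, 0, 0]}, {"gripper": 60, "translation": [29.7, -321.6, -70], "rot": [0, 0, 0]}, {"gripper": 60, "translation": [29.7, -321.6, -50], "rot": [0, 0, 0]}, {"gripper": 60, "translation": [29.7, -321.6, -25], "rot": [0, 0, 0]}, {"gripper": 60, "translation": [29.7, -321.6, -8], "rot": [0, 0, 0]}, {"gripper": 60, "translation": [29.7, -321.6, -3], "rot": [0, 0, 0]}, {"gripper": 60, "translation": [29.7, -321.6, -3], "rot": [0, 0, 0]}]}}

```text
clock: 7.23
position: [562.5, -0.4, 110.3]
tool_rot: [3.141, -0.002, -3.141]
wrist_force: [-0.3, 0.3, -0.1]
gripper_width: 0.706
```

Run:
```python
from h import *
st()
a=cam('scene');b=cam('top'); save('scene4',a); save('top4',b)
x=np.hstack([cv2.resize(a['pixels'][150:280,300:430],None,fx=3,fy=3),cv2.resize(b['pixels'][100:230,215:345],None,fx=3,fy=3)])
cv2.imwrite('pics/z4.png',np.clip(x*1.6,0,255).astype(np.uint8))
```

```text
7.23 [ 5.625e+02 -4.000e-01  1.103e+02] [ 3.141e+00 -2.000e-03 -3.141e+00] F [-0.3  0.3 -0.1] w 60.3
```

View pics/z4.png

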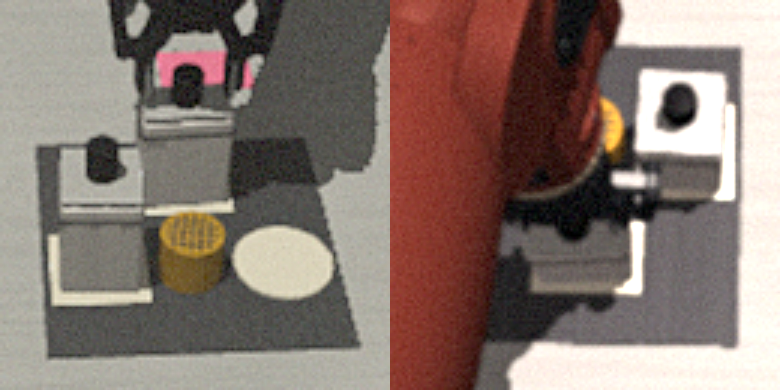

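>>> {"op": "apply_moves", "data": {"moves": [{"gripper": 45, "translation": [0, 0, 1], "rot": [0, 0, 0]}, {"gripper": 38, "translation": [0, 0, 1], "rot": [0, 0, 0]}, {"gripper": 32, "translation": [0, 0, 1], "rot": [0, 0, 0]}, {"gripper": 28, "translation": [0, 0, 1], "rot": [0, 0, 0]}, {"gripper": 15, "translation": [0, 0, 1], "rot": [0, 0, 0]}, {"gripper": 10, "translation": [0, 0, 1], "rot": [0, 0, 0]}, {"gripper": 10, "translation": [0, 0, 1], "rot": [0, 0, 0]}, {"gripper": 10, "translation": [0, 0, 1], "rot": [0, 0, 0]}]}}

```text
clock: 8.0
position: [563.8, -1.0, 111.3]
tool_rot: [-3.141, 0.001, -3.141]
wrist_force: [-1.0, -0.3, 5.2]
gripper_width: 0.284
```

>>> {"op": "apply_moves", "data": {"moves": [{"gripper": 10, "translation": [0, 0, -8], "rot": [0, 0, 0]}, {"gripper": 10, "translation": [0, 0, -25], "rot": [0, 0, 0]}, {"gripper": 10, "translation": [0, 0, -48], "rot": [0, 0, 0]}, {"gripper": 10, "translation": [4.6, 10, -65], "rot": [0, 0, 0]}, {"gripper": 10, "translation": [14, 30, -70], "rot": [0, 0, 0]}, {"gripper": 10, "translation": [26, 56, -70], "rot": [0, 0, 0]}, {"gripper": 10, "translation": [39, 84, -70], "rot": [0, 0, 0]}, {"gripper": 10, "translation": [52, 112, -70], "rot": [0, 0, 0]}, {"gripper": 10, "translation": [65, 140, -70], "rot": [0, 0, 0]}, {"gripper": 10, "translation": [78, 168, -70], "rot": [0, 0, 0]}, {"gripper": 10, "translation": [91, 197, -70], "rot": [0, 0, 0]}, {"gripper": 10, "translation": [104, 226, -70], "rot": [0, 0, 0]}, {"gripper": 10, "translation": [117, 254, -70], "rot": [0, 0, 0]}, {"gripper": 10, "translation": [129, 280, -70], "rot": [0, 0, 0]}, {"gripper": 10, "translation": [138, 299, -65], "rot": [0, 0, 0]}, {"gripper": 10, "translation": [142, 308.4, -52], "rot": [0, 0, 0]}, {"gripper": 10, "translation": [142, 308.4, -35], "rot": [0, 0, 0]}, {"gripper": 10, "translation": [142, 308.4, -18], "rot": [0, 0, 0]}, {"gripper": 10, "translation": [142, 308.4, -6], "rot": [0, 0, 0]}, {"gripper": 10, "translation": [142, 308.4, -2], "rot": [0, 0, 0]}]}}

```text
clock: 9.67
position: [420.1, 306.5, 109.7]
tool_rot: [-3.14, -0.004, 3.141]
wrist_force: [0.3, -0.2, -3.4]
gripper_width: 0.285
```

Run:
```python
from h import *
st()
a=cam('scene');b=cam('top'); save('scene5',a); save('top5',b)
x=np.hstack([cv2.resize(a['pixels'][130:260,400:530],None,fx=3,fy=3),cv2.resize(b['pixels'][110:280,80:250],None,fx=390/170,fy=390/170)])
cv2.imwrite('pics/z5.png',np.clip(x*1.6,0,255).astype(np.uint8))
```

```text
9.67 [420.1 306.5 109.7] [-3.14  -0.004  3.141] F [ 0.3 -0.2 -3.4] w 24.3
```

View pics/z5.png

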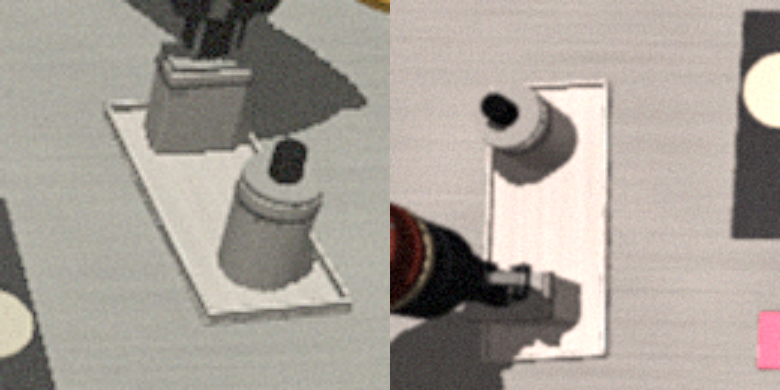

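>>> {"op": "apply_moves", "data": {"moves": [{"gripper": 10, "translation": [0, 0, 2], "rot": [0, 0, 0]}, {"gripper": 10, "translation": [0, 0, 4], "rot": [0, 0, 0]}, {"gripper": 10, "translation": [0, 0, 4], "rot": [0, 0, 0]}, {"gripper": 10, "translation": [0, 0, 4], "rot": [0, 0, 0]}]}}

```text
clock: 10.1
position: [421.7, 307.5, 109.0]
tool_rot: [3.141, 0.001, -3.142]
wrist_force: [-0.4, -0.0, -2.6]
gripper_width: 0.284
```

>>> {"op": "apply_moves", "data": {"moves": [{"gripper": 10, "translation": [0, 0, 0.7], "rot": [0, 0, 0]}, {"gripper": 35, "translation": [0, 0, 0.7], "rot": [0, 0, 0]}, {"gripper": 50, "translation": [0, 0, 0], "rot": [0, 0, 0]}, {"gripper": 60, "translation": [0, 0, -5], "rot": [0, 0, 0]}, {"gripper": 60, "translation": [0, 0, -30], "rot": [0, 0, 0]}, {"gripper": 60, "translation": [0, 0, -65], "rot": [0, 0, 0]}, {"gripper": 60, "translation": [-10.3, -17.2, -75], "rot": [0, 0, 0]}, {"gripper": 60, "translation": [-28, -47, -75], "rot": [0, 0, 0]}, {"gripper": 60, "translation": [-47, -79, -75], "rot": [0, 0, 0]}, {"gripper": 60, "translation": [-67, -112, -75], "rot": [0, 0, 0]}, {"gripper": 60, "translation": [-87, -146, -75], "rot": [0, 0, 0]}, {"gripper": 60, "translation": [-107, -179, -75], "rot": [0, 0, 0]}, {"gripper": 60, "translation": [-127, -213, -75], "rot": [0, 0, 0]}, {"gripper": 60, "translation": [-147, -246, -75], "rot": [0, 0, 0]}, {"gripper": 60, "translation": [-167, -280, -75], "rot": [0, 0, 0]}, {"gripper": 60, "translation": [-187, -313, -75], "rot": [0, 0, 0]}, {"gripper": 60, "translation": [-207, -346, -75], "rot": [0, 0, 0]}, {"gripper": 60, "translation": [-222, -372, -75], "rot": [0, 0, 0]}, {"gripper": 60, "translation": [-229.7, -384.4, -75], "rot": [0, 0, 0]}, {"gripper": 60, "translation": [-229.7, -384.4, -75], "rot": [0, 0, 0]}]}}

```text
clock: 11.77
position: [652.3, -80.3, 183.4]
tool_rot: [-3.141, 0.0, 3.138]
wrist_force: [-0.3, -0.1, -0.3]
gripper_width: 0.701
```

>>> {"op": "apply_moves", "data": {"moves": [{"gripper": 60, "translation": [0, 0, 15], "rot": [0, 0, 0]}, {"gripper": 60, "translation": [0, 0, 40], "rot": [0, 0, 0]}, {"gripper": 60, "translation": [0, 0, 62], "rot": [0, 0, 0]}, {"gripper": 60, "translation": [0, 0, 73], "rot": [0, 0, 0]}, {"gripper": 60, "translation": [0, 0, 73], "rot": [0, 0, 0]}, {"gripper": 60, "translation": [0, 0, 73], "rot": [0, 0, 0]}, {"gripper": 45, "translation": [0, 0, 73], "rot": [0, 0, 0]}, {"gripper": 38, "translation": [0, 0, 73], "rot": [0, 0, 0]}, {"gripper": 32, "translation": [0, 0, 73], "rot": [0, 0, 0]}, {"gripper": 28, "translation": [0, 0, 73], "rot": [0, 0, 0]}, {"gripper": 15, "translation": [0, 0, 73], "rot": [0, 0, 0]}, {"gripper": 10, "translation": [0, 0, 73], "rot": [0, 0, 0]}, {"gripper": 10, "translation": [0, 0, 73], "rot": [0, 0, 0]}, {"gripper": 10, "translation": [0, 0, 73], "rot": [0, 0, 0]}]}}

```text
clock: 12.93
position: [651.7, -76.8, 111.6]
tool_rot: [3.142, 0.002, -3.141]
wrist_force: [0.3, 2.1, 5.8]
gripper_width: 0.278
```

Run:
```python
from h import *
st()
a=cam('scene');b=cam('top'); save('scene6',a); save('top6',b)
x=np.hstack([cv2.resize(a['pixels'][150:280,300:430],None,fx=3,fy=3),cv2.resize(b['pixels'][100:270,80:250],None,fx=390/170,fy=390/170)])
cv2.imwrite('pics/z6.png',np.clip(x*1.6,0,255).astype(np.uint8))
```

```text
12.93 [651.7 -76.8 111.6] [ 3.142e+00  2.000e-03 -3.141e+00] F [0.3 2.1 5.8] w 23.7
```

View pics/z6.png

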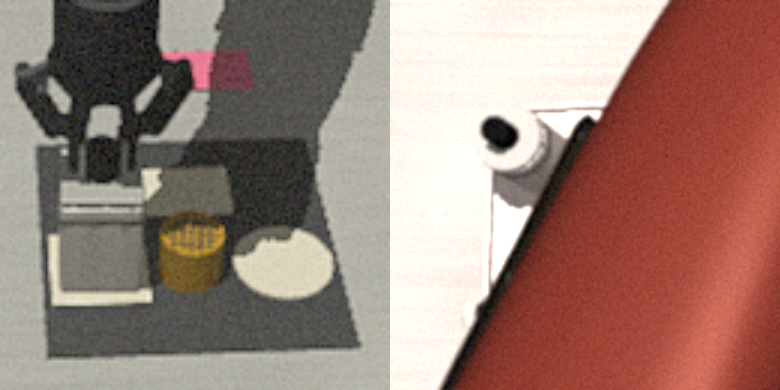

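Square canister gripped. I'll carry it over to (507,180), then straight in between the other two.

>>> {"op": "apply_moves", "data": {"moves": [{"gripper": 10, "translation": [0, 0, -8], "rot": [0, 0, 0]}, {"gripper": 10, "translation": [0, 0, -25], "rot": [0, 0, 0]}, {"gripper": 10, "translation": [0, 0, -48], "rot": [0, 0, 0]}, {"gripper": 10, "translation": [3, 5, -66], "rot": [0, 0, 0]}, {"gripper": 10, "translation": [12, 21, -72], "rot": [0, 0, 0]}, {"gripper": 10, "translation": [26, 46, -72], "rot": [0, 0, 0]}, {"gripper": 10, "translation": [41, 73, -72], "rot": [0, 0, 0]}, {"gripper": 10, "translation": [56, 100, -72], "rot": [0, 0, 0]}, {"gripper": 10, "translation": [71, 127, -72], "rot": [0, 0, 0]}, {"gripper": 10, "translation": [86, 154, -72], "rot": [0, 0, 0]}, {"gripper": 10, "translation": [101, 181, -72], "rot": [0, 0, 0]}, {"gripper": 10, "translation": [116, 208, -72], "rot": [0, 0, 0]}, {"gripper": 10, "translation": [130, 234, -72], "rot": [0, 0, 0]}, {"gripper": 10, "translation": [140, 260, -72], "rot": [0, 0, 0]}, {"gripper": 10, "translation": [144, 288, -72], "rot": [0, 0, 0]}, {"gripper": 10, "translation": [144, 316, -72], "rot": [0, 0, 0]}, {"gripper": 10, "translation": [144, 344, -72], "rot": [0, 0, 0]}, {"gripper": 10, "translation": [144, 370, -70], "rot": [0, 0, 0]}, {"gripper": 10, "translation": [144, 386, -65], "rot": [0, 0, 0]}, {"gripper": 10, "translation": [144, 391, -55], "rot": [0, 0, 0]}]}}

```text
clock: 14.7
position: [506.9, 316.5, 166.0]
tool_rot: [3.141, 0.001, -3.139]
wrist_force: [0.3, -0.0, -4.7]
gripper_width: 0.285
```

>>> {"op": "apply_moves", "data": {"moves": [{"gripper": 10, "translation": [0, 0, 15], "rot": [0, 0, 0]}, {"gripper": 10, "translation": [0, 0, 32], "rot": [0, 0, 0]}, {"gripper": 10, "translation": [0, 0, 45], "rot": [0, 0, 0]}, {"gripper": 10, "translation": [0, 0, 53], "rot": [0, 0, 0]}, {"gripper": 10, "translation": [0, 0, 56], "rot": [0, 0, 0]}, {"gripper": 10, "translation": [0, 0, 56.5], "rot": [0, 0, 0]}, {"gripper": 10, "translation": [0, 0, 56.5], "rot": [0, 0, 0]}, {"gripper": 10, "translation": [0, 0, 56.5], "rot": [0, 0, 0]}]}}

```text
clock: 15.37
position: [507.4, 313.9, 109.4]
tool_rot: [3.141, 0.0, 3.141]
wrist_force: [-0.5, -0.2, -4.5]
gripper_width: 0.281
```

Run:
```python
from h import *
st()
a=cam('scene');b=cam('top'); save('scene7',a); save('top7',b)
x=np.hstack([cv2.resize(a['pixels'][130:260,400:530],None,fx=3,fy=3),cv2.resize(b['pixels'][110:280,80:250],None,fx=390/170,fy=390/170)])
cv2.imwrite('pics/z7.png',np.clip(x*1.6,0,255).astype(np.uint8))
```

```text
15.37 [507.4 313.9 109.4] [3.141 0.    3.141] F [-0.5 -0.2 -4.5] w 24.0
```

View pics/z7.png

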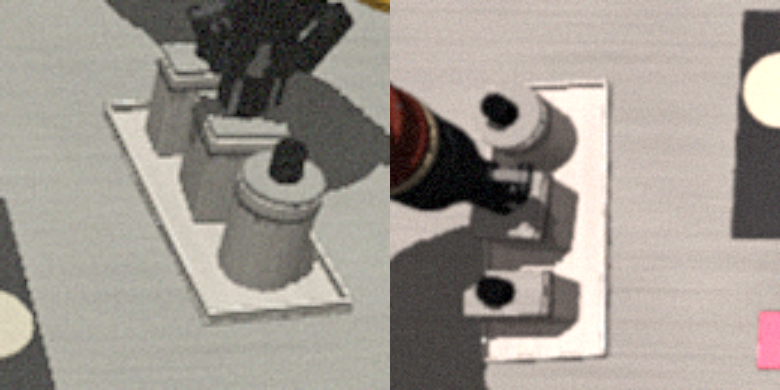

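>>> {"op": "apply_moves", "data": {"moves": [{"gripper": 10, "translation": [0, 0, 0.8], "rot": [0, 0, 0]}, {"gripper": 10, "translation": [0, 0, 0.8], "rot": [0, 0, 0]}, {"gripper": 35, "translation": [0, 0, 0.8], "rot": [0, 0, 0]}, {"gripper": 50, "translation": [0, 0, 0], "rot": [0, 0, 0]}, {"gripper": 60, "translation": [0, 0, -5], "rot": [0, 0, 0]}, {"gripper": 85, "translation": [0, 0, -30], "rot": [0, 0, 0]}, {"gripper": 85, "translation": [0, 0, -65], "rot": [0, 0, 0]}, {"gripper": 85, "translation": [0, 0, -91.5], "rot": [0, 0, 0]}, {"gripper": 85, "translation": [0, 0, -91.5], "rot": [0, 0, 0]}]}}

```text
clock: 16.22
position: [509.6, 315.0, 207.9]
tool_rot: [3.138, 0.009, -3.141]
wrist_force: [1.7, 0.2, 0.1]
gripper_width: 0.996
```

Run:
```python
from h import *
st()
P={}
for n in('scene','top'):
    c=cam(n); save(n+'8',c); P=cloud(c); hsv=cv2.cvtColor(c['pixels'],cv2.COLOR_BGR2HSV)
    reg=(P[...,0]>490)&(P[...,0]<740)&(abs(P[...,1])<130)
    # pads: bright, unsaturated
    m=(reg&(hsv[...,2]>110)&(hsv[...,1]<90)&(P[...,2]>2)&(P[...,2]<14)).astype(np.uint8)
    k,l,s,ce=cv2.connectedComponentsWithStats(m)
    for i in range(1,k):
        if s[i,4]>100:
            v,u=np.nonzero(l==i); cnt=max(cv2.findContours((l==i).astype(np.uint8),0,1)[0],key=cv2.contourArea)[:,0]
            Q=onplane(c,cnt,7)[:,:2].astype(np.float32); r=cv2.minAreaRect(Q); print(n,'pad',s[i,4],np.round(onplane(c,[ce[i]],7)[0],1),[np.round(x,1) for x in r],np.round(P[l==i][:,2].mean(),1))
    m=(P[...,2]>45)&(P[...,2]<52)&(abs(P[...,1])<50)&(P[...,0]>600)&(P[...,0]<710)
    v,u=np.nonzero(m); (x,y),rr=cv2.minEnclosingCircle(P[m][:,:2].astype(np.float32)); print(n,'die',m.sum(),np.round(onplane(c,[[u.mean(),v.mean()]],48),1),x,y,rr)
a,b=load('scene8'),load('top8')
x=np.hstack([cv2.resize(a['pixels'][150:280,300:430],None,fx=3,fy=3),cv2.resize(b['pixels'][100:230,215:345],None,fx=3,fy=3)])
cv2.imwrite('pics/z8.png',np.clip(x*1.6,0,255).astype(np.uint8))
```

```text
16.22 [509.6 315.  207.9] [ 3.138  0.009 -3.141] F [1.7 0.2 0.1] w 85.1
scene pad 511 [562.4  -2.8   7. ] [array([562.5,  -2.1]), array([89.3, 57.5]), np.float64(87.6)] 6.6
scene pad 769 [653.3 -78.1   7. ] [array([651.8, -77.8]), array([81.2, 80.7]), np.float64(1.4)] 6.5
scene pad 607 [652.   73.8   7. ] [array([650.9,  74.5]), array([80.3, 76.1]), np.float64(87.6)] 6.7
scene die 249 [[659.3  -5.8  48. ]] 658.1726684570312 -5.0971527099609375 26.52237319946289
top pad 857 [651.1  75.8   7. ] [array([650.8,  75.6]), array([81.5, 80.6]), np.float64(2.5)] 6.8
top pad 1049 [650.7 -76.    7. ] [array([650.9, -75.5]), array([81. , 80.1]), np.float64(1.0)] 6.7
top pad 871 [ 5.606e+02 -3.000e-01  7.000e+00] [array([560.8,  -0.7]), array([56.5, 88.8]), np.float64(1.1)] 6.8
top die 334 [[656.1  -1.   48. ]] 656.58935546875 -1.0131893157958984 25.994342803955078
```

View pics/z8.png

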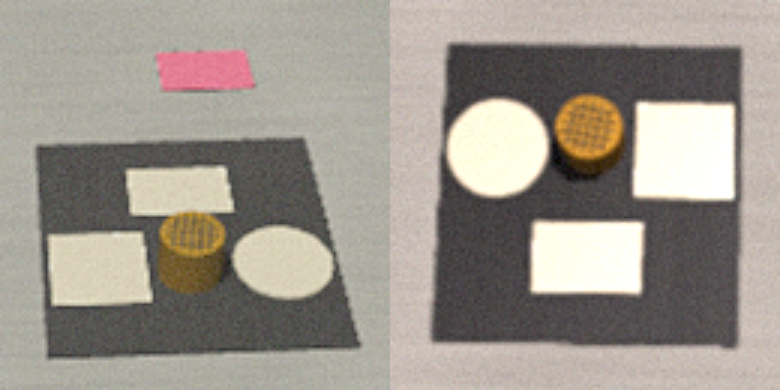

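The pads and die are now clear: oblong pad (561.5,-1.5), square pad (651.5,-77), round pad (651,75), die (657.5,-3). Moving to the die.

>>> {"op": "apply_moves", "data": {"moves": [{"gripper": 85, "translation": [-6, -15, 0], "rot": [0, 0, 0]}, {"gripper": 85, "translation": [-20, -45, 0], "rot": [0, 0, 0]}, {"gripper": 85, "translation": [-35, -78, 0], "rot": [0, 0, 0]}, {"gripper": 85, "translation": [-52, -112, 10], "rot": [0, 0, 0]}, {"gripper": 85, "translation": [-68, -146, 20], "rot": [0, 0, 0]}, {"gripper": 85, "translation": [-85, -180, 35], "rot": [0, 0, 0]}, {"gripper": 85, "translation": [-100, -214, 50], "rot": [0, 0, 0]}, {"gripper": 85, "translation": [-116, -247, 65], "rot": [0, 0, 0]}, {"gripper": 85, "translation": [-130, -275, 80], "rot": [0, 0, 0]}, {"gripper": 85, "translation": [-143, -300, 90], "rot": [0, 0, 0]}, {"gripper": 85, "translation": [-150, -315, 100], "rot": [0, 0, 0]}, {"gripper": 85, "translation": [-150.5, -317, 110.5], "rot": [0, 0, 0]}, {"gripper": 85, "translation": [-150.5, -317, 120.5], "rot": [0, 0, 0]}, {"gripper": 85, "translation": [-150.5, -317, 120.5], "rot": [0, 0, 0]}, {"gripper": 85, "translation": [-150.5, -317, 120.5], "rot": [0, 0, 0]}]}}

```text
clock: 17.57
position: [656.6, -1.3, 79.3]
tool_rot: [3.141, -0.002, -3.14]
wrist_force: [-0.0, 1.0, -0.2]
gripper_width: 0.993
```

Run:
```python
from h import *
st()
a=cam('scene');b=cam('top'); save('scene9',a); save('top9',b)
x=np.hstack([cv2.resize(a['pixels'][150:280,300:430],None,fx=3,fy=3),cv2.resize(a['pixels'][130:260,400:530],None,fx=3,fy=3)])
cv2.imwrite('pics/z9.png',np.clip(x*1.6,0,255).astype(np.uint8))
```

```text
17.57 [656.6  -1.3  79.3] [ 3.141e+00 -2.000e-03 -3.140e+00] F [-0.   1.  -0.2] w 84.8
```

View pics/z9.png

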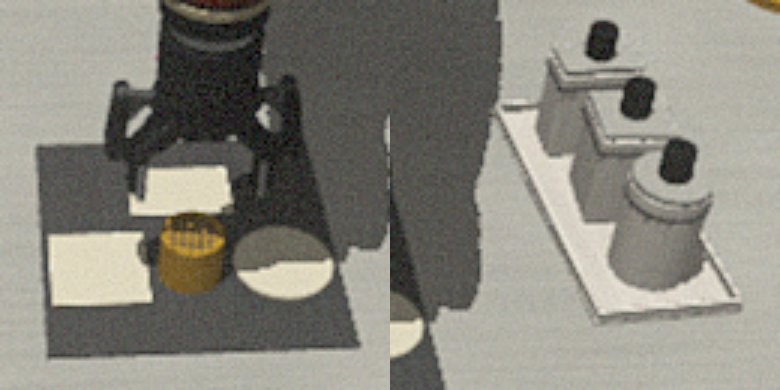

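All three canisters stand upright in the tray. Descending on the die.

>>> {"op": "apply_moves", "data": {"moves": [{"gripper": 85, "translation": [0, 0, 15], "rot": [0, 0, 0]}, {"gripper": 85, "translation": [0, 0, 35], "rot": [0, 0, 0]}, {"gripper": 85, "translation": [0, 0, 52], "rot": [0, 0, 0]}, {"gripper": 85, "translation": [0, 0, 62], "rot": [0, 0, 0]}, {"gripper": 85, "translation": [0, 0, 64], "rot": [0, 0, 0]}, {"gripper": 75, "translation": [0, 0, 64], "rot": [0, 0, 0]}, {"gripper": 66, "translation": [0, 0, 64], "rot": [0, 0, 0]}, {"gripper": 60, "translation": [0, 0, 64], "rot": [0, 0, 0]}, {"gripper": 55, "translation": [0, 0, 64], "rot": [0, 0, 0]}, {"gripper": 45, "translation": [0, 0, 64], "rot": [0, 0, 0]}, {"gripper": 35, "translation": [0, 0, 64], "rot": [0, 0, 0]}, {"gripper": 35, "translation": [0, 0, 64], "rot": [0, 0, 0]}, {"gripper": 35, "translation": [0, 0, 64], "rot": [0, 0, 0]}]}}

```text
clock: 18.75
position: [658.6, -3.0, 17.6]
tool_rot: [-3.141, 0.002, -3.141]
wrist_force: [-0.4, 1.4, 6.2]
gripper_width: 0.589
```

Run:
```python
from h import *
st()
a=cam('scene');b=cam('top'); save('scene10',a); save('top10',b)
x=np.hstack([cv2.resize(a['pixels'][170:270,310:410],None,fx=4,fy=4),cv2.resize(b['pixels'][100:200,225:325],None,fx=4,fy=4)])
cv2.imwrite('pics/z10.png',np.clip(x*2,0,255).astype(np.uint8))
```

```text
18.75 [658.6  -3.   17.6] [-3.141e+00  2.000e-03 -3.141e+00] F [-0.4  1.4  6.2] w 50.3
```

View pics/z10.png

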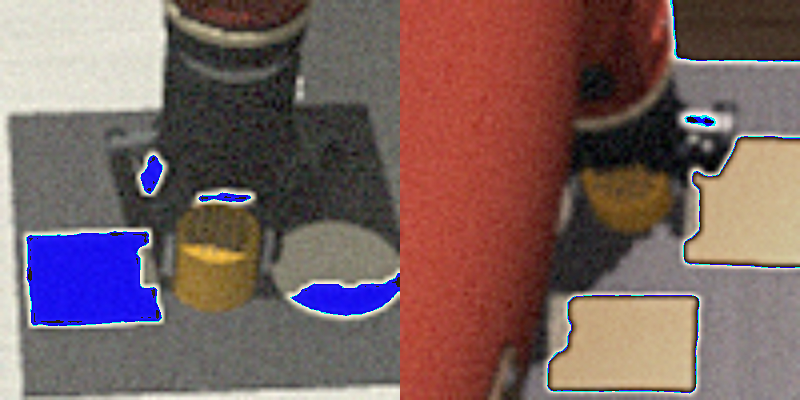

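>>> {"op": "apply_moves", "data": {"moves": [{"gripper": 35, "translation": [0, 0, -8], "rot": [0, 0, 0]}, {"gripper": 35, "translation": [0, 0, -25], "rot": [0, 0, 0]}, {"gripper": 35, "translation": [0, 0, -48], "rot": [0, 0, 0]}, {"gripper": 35, "translation": [5, -10, -66], "rot": [0, 0, 0]}, {"gripper": 35, "translation": [14, -30, -74], "rot": [0, 0, 0]}, {"gripper": 35, "translation": [27, -57, -74], "rot": [0, 0, 0]}, {"gripper": 35, "translation": [41, -86, -74], "rot": [0, 0, 0]}, {"gripper": 35, "translation": [55, -115, -74], "rot": [0, 0, 0]}, {"gripper": 35, "translation": [69, -145, -74], "rot": [0, 0, 0]}, {"gripper": 35, "translation": [83, -175, -74], "rot": [0, 0, 0]}, {"gripper": 35, "translation": [97, -205, -74], "rot": [0, 0, 0]}, {"gripper": 35, "translation": [111, -234, -74], "rot": [0, 0, 0]}, {"gripper": 35, "translation": [125, -262, -74], "rot": [0, 0, 0]}, {"gripper": 35, "translation": [138, -289, -74], "rot": [0, 0, 0]}, {"gripper": 35, "translation": [147, -309, -74], "rot": [0, 0, 0]}, {"gripper": 35, "translation": [151, -318, -74], "rot": [0, 0, 0]}, {"gripper": 35, "translation": [152, -319.5, -68], "rot": [0, 0, 0]}, {"gripper": 35, "translation": [152, -319.5, -54], "rot": [0, 0, 0]}, {"gripper": 35, "translation": [152, -319.5, -46], "rot": [0, 0, 0]}, {"gripper": 35, "translation": [152, -319.5, -46], "rot": [0, 0, 0]}]}}

```text
clock: 20.52
position: [504.8, -320.1, 59.1]
tool_rot: [3.138, -0.003, -3.14]
wrist_force: [0.0, 1.0, -4.5]
gripper_width: 0.588
```

Run:
```python
from h import *
st()
a=cam('scene');b=cam('top'); save('scene11',a); save('top11',b)
x=np.hstack([cv2.resize(a['pixels'][150:250,185:285],None,fx=4,fy=4),cv2.resize(b['pixels'][160:260,365:465],None,fx=4,fy=4)])
cv2.imwrite('pics/z11.png',np.clip(x*1.6,0,255).astype(np.uint8))
```

```text
20.52 [ 504.8 -320.1   59.1] [ 3.138e+00 -3.000e-03 -3.140e+00] F [ 0.   1.  -4.5] w 50.2
```

View pics/z11.png

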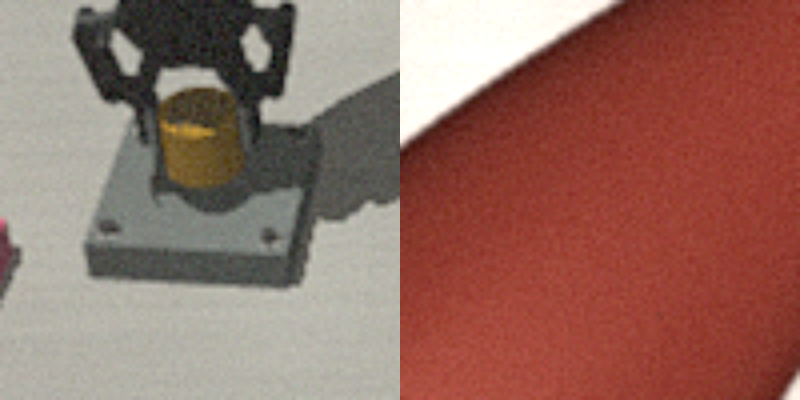

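Run:
```python
from h import *
s=st()
c=load('scene11'); P=cloud(c); hsv=cv2.cvtColor(c['pixels'],cv2.COLOR_BGR2HSV)
m=(hsv[...,0]>10)&(hsv[...,0]<28)&(hsv[...,1]>100)&(P[...,1]<-250)&(P[...,1]>-400)&(abs(P[...,0]-500)<60)
print(m.sum(), np.percentile(P[m][:,2],[2,50,98]))
zt=np.percentile(P[m][:,2],95); q=P[m&(P[...,2]>zt-4)]; print(zt,cv2.minEnclosingCircle(q[:,:2].astype(np.float32)))
# low edge of side: front-most points, fit circle
q=P[m&(P[...,2]<zt-6)]; A=np.c_[q[:,0],q[:,1],np.ones(len(q))]; sol=np.linalg.lstsq(A,(q[:,:2]**2).sum(1),rcond=None)[0]; cx,cy=sol[:2]/2; print('circle',cx,cy,np.sqrt(sol[2]+cx*cx+cy*cy))
c0=load('scene0'); P=cloud(c0)
m=(P[...,2]>25)&(P[...,2]<33)&(abs(P[...,1]+322)<90)&(abs(P[...,0]-505)<90); print(cv2.minAreaRect(P[m][:,:2].astype(np.float32)))
```

```text
20.62 [ 505.7 -321.2   61.4] [ 3.14e+00 -1.00e-03 -3.14e+00] F [ 0.7  0.5 -3.1] w 50.5
1285 [ 52.21405618 367.91670625 535.62482467]
524.3566001875276 ((505.24212646484375, -319.65032958984375), 69.62948608398438)
circle 512.677766926913 -318.84484674721494 37.96283949669286
((504.9498596191406, -324.6114196777344), (132.3189697265625, 137.42843627929688), 83.03437805175781)
```

Run:
```python
from h import *
c=load('scene11'); P=cloud(c); hsv=cv2.cvtColor(c['pixels'],cv2.COLOR_BGR2HSV)
m=(hsv[...,0]>10)&(hsv[...,0]<28)&(hsv[...,1]>100)&(P[...,1]<-250)&(P[...,1]>-400)&(abs(P[...,0]-500)<60)&(P[...,2]<110)
print(m.sum(), np.percentile(P[m][:,2],[2,50,98]))
zt=np.percentile(P[m][:,2],95); q=P[m&(P[...,2]>zt-4)]; print(zt,len(q),cv2.minEnclosingCircle(q[:,:2].astype(np.float32)))
q=P[m&(P[...,2]<zt-6)]; A=np.c_[q[:,0],q[:,1],np.ones(len(q))]; sol=np.linalg.lstsq(A,(q[:,:2]**2).sum(1),rcond=None)[0]; cx,cy=sol[:2]/2; print('circle',cx,cy,np.sqrt(sol[2]+cx*cx+cy*cy))
```

```text
373 [49.20927847 79.78052483 92.06011151]
91.21811690406534 140 ((506.04583740234375, -321.1816711425781), 28.128610610961914)
circle 507.06921190180856 -321.61927580160767 22.76224691252408
```

Clearance is 8.5 mm and the estimated error is 3 mm or less, so I'm lowering the die into the socket.

>>> {"op": "apply_moves", "data": {"moves": [{"gripper": 35, "translation": [0, 0, 5], "rot": [0, 0, 0]}, {"gripper": 35, "translation": [0, 0, 13], "rot": [0, 0, 0]}, {"gripper": 35, "translation": [0, 0, 19], "rot": [0, 0, 0]}, {"gripper": 35, "translation": [0, 0, 24], "rot": [0, 0, 0]}, {"gripper": 35, "translation": [0, 0, 26], "rot": [0, 0, 0]}, {"gripper": 35, "translation": [0, 0, 26], "rot": [0, 0, 0]}, {"gripper": 35, "translation": [0, 0, 26], "rot": [0, 0, 0]}]}}

```text
clock: 21.2
position: [505.6, -322.4, 35.9]
tool_rot: [3.141, -0.0, -3.141]
wrist_force: [-0.2, -0.2, -3.6]
gripper_width: 0.593
```

>>> {"op": "apply_moves", "data": {"moves": [{"gripper": 35, "translation": [0, 0, 1.2], "rot": [0, 0, 0]}, {"gripper": 35, "translation": [0, 0, 2.4], "rot": [0, 0, 0]}, {"gripper": 35, "translation": [0, 0, 2.4], "rot": [0, 0, 0]}, {"gripper": 35, "translation": [0, 0, 2.4], "rot": [0, 0, 0]}]}}

```text
clock: 21.53
position: [505.7, -322.5, 33.7]
tool_rot: [-3.142, 0.0, -3.141]
wrist_force: [-0.7, 0.1, -4.8]
gripper_width: 0.593
```

>>> {"op": "apply_moves", "data": {"moves": [{"gripper": 35, "translation": [0, 0, 0.8], "rot": [0, 0, 0]}, {"gripper": 35, "translation": [0, 0, 0.8], "rot": [0, 0, 0]}, {"gripper": 35, "translation": [0, 0, 0.8], "rot": [0, 0, 0]}]}}

```text
clock: 21.78
position: [505.8, -322.5, 33.5]
tool_rot: [-3.141, 0.0, -3.141]
wrist_force: [-3.4, 2.8, 4.6]
gripper_width: 0.595
```

The wrist force has gone positive, so the die is on the floor. Releasing and rising.

>>> {"op": "apply_moves", "data": {"moves": [{"gripper": 56, "translation": [0, 0, 0], "rot": [0, 0, 0]}, {"gripper": 65, "translation": [0, 0, 0], "rot": [0, 0, 0]}, {"gripper": 80, "translation": [0, 0, 0], "rot": [0, 0, 0]}, {"gripper": 85, "translation": [0, 0, -5], "rot": [0, 0, 0]}, {"gripper": 85, "translation": [0, 0, -30], "rot": [0, 0, 0]}, {"gripper": 85, "translation": [0, 0, -65], "rot": [0, 0, 0]}, {"gripper": 85, "translation": [0, 20, -105], "rot": [0, 0, 0]}, {"gripper": 85, "translation": [0, 60, -140], "rot": [0, 0, 0]}, {"gripper": 85, "translation": [0, 100, -157.2], "rot": [0, 0, 0]}, {"gripper": 85, "translation": [0, 140, -157.2], "rot": [0, 0, 0]}, {"gripper": 85, "translation": [0, 180, -157.2], "rot": [0, 0, 0]}, {"gripper": 85, "translation": [0, 210, -157.2], "rot": [0, 0, 0]}, {"gripper": 85, "translation": [0, 222.5, -157.2], "rot": [0, 0, 0]}, {"gripper": 85, "translation": [0, 222.5, -157.2], "rot": [0, 0, 0]}]}}

```text
clock: 22.95
position: [505.8, -97.1, 190.8]
tool_rot: [3.142, 0.001, -3.137]
wrist_force: [-0.6, -0.5, -0.4]
gripper_width: 0.995
```

Run:
```python
from h import *
st()
for n in('scene','top'):
    c=cam(n); save(n+'12',c); P=cloud(c)
    m=(P[...,2]>60)&(P[...,2]<70)&(abs(P[...,1]+322)<60)&(abs(P[...,0]-505)<60)
    print(n,'die top',m.sum(),np.round(np.median(P[m],0),1),cv2.minEnclosingCircle(P[m][:,:2].astype(np.float32)))
    m=(P[...,2]>26)&(P[...,2]<33)&(abs(P[...,1]+322)<90)&(abs(P[...,0]-505)<90); print('block',cv2.minAreaRect(P[m][:,:2].astype(np.float32)))
    m=((P[...,2]>126)&(P[...,2]<145)&(P[...,1]>250)&(P[...,1]<380)&(P[...,0]>350)&(P[...,0]<680)).astype(np.uint8)
    k,l,s,ce=cv2.connectedComponentsWithStats(m)
    for i in range(1,k):
        if s[i,4]>20: q=P[(l==i)&(P[...,2]>131.5)]; print('knob',s[i,4],len(q),np.round(np.median(q,0),1))
a,b=load('scene12'),load('top12')
x=np.hstack([cv2.resize(a['pixels'][150:250,185:285],None,fx=4,fy=4),cv2.resize(b['pixels'][160:260,365:465],None,fx=4,fy=4)])
cv2.imwrite('pics/z12.png',np.clip(x*1.6,0,255).astype(np.uint8))
cv2.imwrite('pics/top12.png',b['pixels'])
```

```text
22.95 [505.8 -97.1 190.8] [ 3.142e+00  1.000e-03 -3.137e+00] F [-0.6 -0.5 -0.4] w 85.0
scene die top 216 [ 508.2 -324.1   63.5] ((505.8670959472656, -322.7155456542969), 27.68524932861328)
block ((505.4612121582031, -324.38140869140625), (130.96482849121094, 137.975341796875), 83.61904907226562)
knob 62 39 [421.8 304.1 133.8]
knob 66 50 [507.9 311.9 133.7]
knob 84 55 [593.9 319.  133.4]
top die top 407 [ 504.3 -319.8   63.8] ((504.1331481933594, -320.458984375), 26.017444610595703)
block ((504.8361511230469, -319.99603271484375), (130.9434051513672, 130.35301208496094), 83.2779312133789)
knob 122 104 [590.9 322.6 133.8]
knob 127 103 [505.5 315.4 133.8]
knob 134 111 [420.8 308.6 133.9]
```

View pics/z12.png

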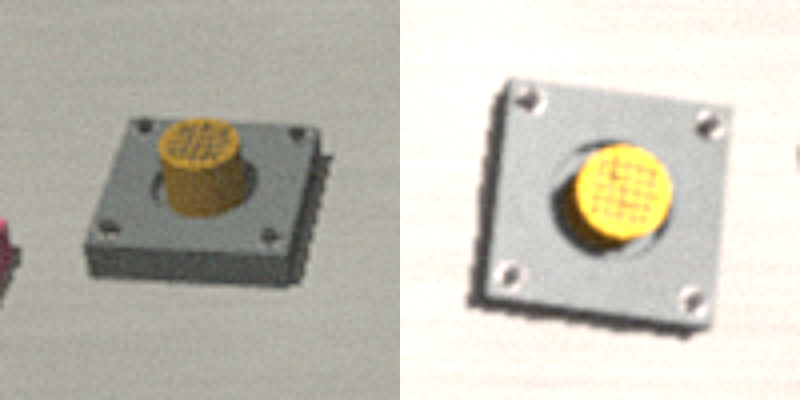

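View pics/top12.png

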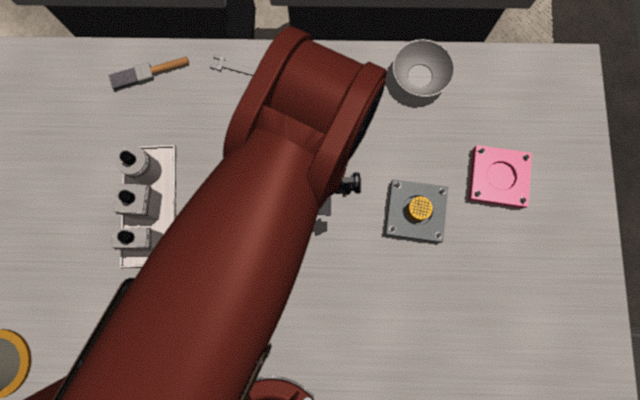

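The die top is at z 63.6 (expected 64), centred within about 2 mm of the block in both cameras, and all three knobs are in the tray. Next I'll return the square canister.

>>> {"op": "apply_moves", "data": {"moves": [{"gripper": 60, "translation": [0, 15, 0], "rot": [0, 0, 0]}, {"gripper": 60, "translation": [0, 45, 0], "rot": [0, 0, 0]}, {"gripper": 60, "translation": [0, 82, 0], "rot": [0, 0, 0]}, {"gripper": 60, "translation": [0, 120, 0], "rot": [0, 0, 0]}, {"gripper": 60, "translation": [0, 158, 0], "rot": [0, 0, 0]}, {"gripper": 60, "translation": [0, 196, 0], "rot": [0, 0, 0]}, {"gripper": 60, "translation": [0, 234, 0], "rot": [0, 0, 0]}, {"gripper": 60, "translation": [0, 272, 0], "rot": [0, 0, 0]}, {"gripper": 60, "translation": [-1.5, 310, 0], "rot": [0, 0, 0]}, {"gripper": 60, "translation": [-1.5, 345, 0], "rot": [0, 0, 0]}, {"gripper": 60, "translation": [-1.5, 378, 0], "rot": [0, 0, 0]}, {"gripper": 60, "translation": [-1.5, 402, 0], "rot": [0, 0, 0]}, {"gripper": 60, "translation": [-1.5, 414, 0], "rot": [0, 0, 0]}, {"gripper": 60, "translation": [-1.5, 414, 10], "rot": [0, 0, 0]}, {"gripper": 60, "translation": [-1.5, 414, 28], "rot": [0, 0, 0]}, {"gripper": 60, "translation": [-1.5, 414, 52], "rot": [0, 0, 0]}, {"gripper": 60, "translation": [-1.5, 414, 72], "rot": [0, 0, 0]}, {"gripper": 60, "translation": [-1.5, 414, 81], "rot": [0, 0, 0]}, {"gripper": 60, "translation": [-1.5, 414, 82], "rot": [0, 0, 0]}, {"gripper": 60, "translation": [-1.5, 414, 82], "rot": [0, 0, 0]}]}}

```text
clock: 24.72
position: [507.4, 312.9, 107.9]
tool_rot: [-3.141, -0.001, 3.14]
wrist_force: [0.0, 0.9, 0.3]
gripper_width: 0.706
```

>>> {"op": "apply_moves", "data": {"moves": [{"gripper": 45, "translation": [0, 0, 0], "rot": [0, 0, 0]}, {"gripper": 38, "translation": [0, 0, 0], "rot": [0, 0, 0]}, {"gripper": 32, "translation": [0, 0, 0], "rot": [0, 0, 0]}, {"gripper": 28, "translation": [0, 0, 0], "rot": [0, 0, 0]}, {"gripper": 15, "translation": [0, 0, 0], "rot": [0, 0, 0]}, {"gripper": 10, "translation": [0, 0, 0], "rot": [0, 0, 0]}, {"gripper": 10, "translation": [0, 0, 0], "rot": [0, 0, 0]}, {"gripper": 10, "translation": [0, 0, 0], "rot": [0, 0, 0]}]}}

```text
clock: 25.38
position: [507.6, 314.5, 109.0]
tool_rot: [3.141, 0.002, -3.141]
wrist_force: [-0.5, 1.1, 6.0]
gripper_width: 0.278
```

>>> {"op": "apply_moves", "data": {"moves": [{"gripper": 10, "translation": [0, 0, -8], "rot": [0, 0, 0]}, {"gripper": 10, "translation": [0, 0, -25], "rot": [0, 0, 0]}, {"gripper": 10, "translation": [0, 0, -50], "rot": [0, 0, 0]}, {"gripper": 10, "translation": [0, -8, -68], "rot": [0, 0, 0]}, {"gripper": 10, "translation": [0, -27, -75], "rot": [0, 0, 0]}, {"gripper": 10, "translation": [0, -52, -75], "rot": [0, 0, 0]}, {"gripper": 10, "translation": [0, -80, -75], "rot": [0, 0, 0]}, {"gripper": 10, "translation": [-3, -108, -75], "rot": [0, 0, 0]}, {"gripper": 10, "translation": [-12, -136, -75], "rot": [0, 0, 0]}, {"gripper": 10, "translation": [-26, -163, -75], "rot": [0, 0, 0]}, {"gripper": 10, "translation": [-41, -190, -75], "rot": [0, 0, 0]}, {"gripper": 10, "translation": [-56, -218, -75], "rot": [0, 0, 0]}, {"gripper": 10, "translation": [-71, -246, -75], "rot": [0, 0, 0]}, {"gripper": 10, "translation": [-86, -274, -75], "rot": [0, 0, 0]}, {"gripper": 10, "translation": [-101, -302, -75], "rot": [0, 0, 0]}, {"gripper": 10, "translation": [-115, -330, -75], "rot": [0, 0, 0]}, {"gripper": 10, "translation": [-128, -356, -75], "rot": [0, 0, 0]}, {"gripper": 10, "translation": [-138, -377, -75], "rot": [0, 0, 0]}, {"gripper": 10, "translation": [-143, -388, -68], "rot": [0, 0, 0]}, {"gripper": 10, "translation": [-144, -391, -55], "rot": [0, 0, 0]}]}}

```text
clock: 27.05
position: [652.1, -79.2, 163.2]
tool_rot: [-3.141, 0.001, 3.14]
wrist_force: [-0.1, 0.6, -4.0]
gripper_width: 0.282
```

>>> {"op": "apply_moves", "data": {"moves": [{"gripper": 10, "translation": [0, 0, 15], "rot": [0, 0, 0]}, {"gripper": 10, "translation": [0, 0, 30], "rot": [0, 0, 0]}, {"gripper": 10, "translation": [0, 0, 41], "rot": [0, 0, 0]}, {"gripper": 10, "translation": [0, 0, 47], "rot": [0, 0, 0]}, {"gripper": 10, "translation": [0, 0, 48.5], "rot": [0, 0, 0]}, {"gripper": 10, "translation": [0, 0, 48.5], "rot": [0, 0, 0]}, {"gripper": 10, "translation": [0, 0, 48.5], "rot": [0, 0, 0]}]}}

```text
clock: 27.63
position: [651.4, -76.7, 115.3]
tool_rot: [-3.141, 0.001, -3.141]
wrist_force: [-0.0, 0.6, -4.0]
gripper_width: 0.281
```

Run:
```python
from h import *
st()
a=cam('scene');b=cam('top'); save('scene13',a); save('top13',b)
x=np.hstack([cv2.resize(a['pixels'][160:260,310:410],None,fx=4,fy=4),cv2.resize(b['pixels'][100:200,245:345],None,fx=4,fy=4)])
cv2.imwrite('pics/z13.png',np.clip(x*1.6,0,255).astype(np.uint8))
```

```text
27.63 [651.4 -76.7 115.3] [-3.141e+00  1.000e-03 -3.141e+00] F [-0.   0.6 -4. ] w 24.0
```

View pics/z13.png

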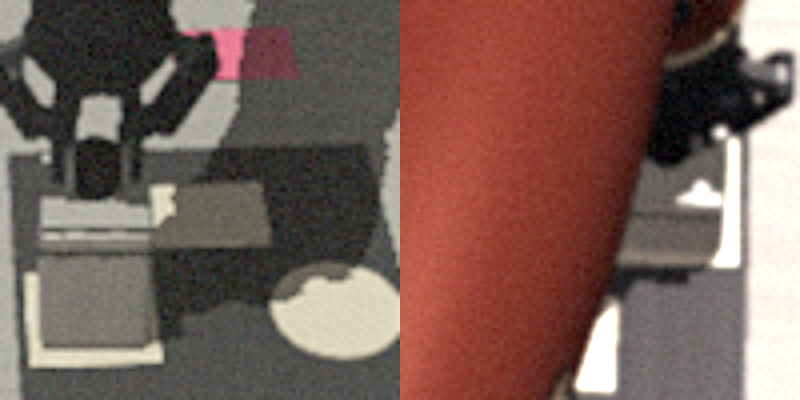

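>>> {"op": "apply_moves", "data": {"moves": [{"gripper": 10, "translation": [0, 0, 1.5], "rot": [0, 0, 0]}, {"gripper": 10, "translation": [0, 0, 3], "rot": [0, 0, 0]}, {"gripper": 10, "translation": [0, 0, 3], "rot": [0, 0, 0]}, {"gripper": 10, "translation": [0, 0, 3], "rot": [0, 0, 0]}]}}

```text
clock: 28.07
position: [651.5, -77.0, 112.1]
tool_rot: [-3.141, 0.001, -3.141]
wrist_force: [-1.0, 0.8, 0.6]
gripper_width: 0.282
```

The square canister is resting on its pad. I'll release it and fetch the oblong one.

>>> {"op": "apply_moves", "data": {"moves": [{"gripper": 35, "translation": [0, 0, 0], "rot": [0, 0, 0]}, {"gripper": 50, "translation": [0, 0, 0], "rot": [0, 0, 0]}, {"gripper": 60, "translation": [0, 0, -5], "rot": [0, 0, 0]}, {"gripper": 60, "translation": [0, 0, -30], "rot": [0, 0, 0]}, {"gripper": 60, "translation": [0, 0, -65], "rot": [0, 0, 0]}, {"gripper": 60, "translation": [10.3, 17.2, -75], "rot": [0, 0, 0]}, {"gripper": 60, "translation": [28, 47, -75], "rot": [0, 0, 0]}, {"gripper": 60, "translation": [47, 79, -75], "rot": [0, 0, 0]}, {"gripper": 60, "translation": [67, 112, -75], "rot": [0, 0, 0]}, {"gripper": 60, "translation": [87, 146, -75], "rot": [0, 0, 0]}, {"gripper": 60, "translation": [107, 179, -75], "rot": [0, 0, 0]}, {"gripper": 60, "translation": [127, 213, -75], "rot": [0, 0, 0]}, {"gripper": 60, "translation": [147, 246, -75], "rot": [0, 0, 0]}, {"gripper": 60, "translation": [167, 280, -75], "rot": [0, 0, 0]}, {"gripper": 60, "translation": [187, 313, -75], "rot": [0, 0, 0]}, {"gripper": 60, "translation": [207, 346, -75], "rot": [0, 0, 0]}, {"gripper": 60, "translation": [222, 372, -75], "rot": [0, 0, 0]}, {"gripper": 60, "translation": [229.7, 384.4, -75], "rot": [0, 0, 0]}, {"gripper": 60, "translation": [229.7, 384.4, -75], "rot": [0, 0, 0]}, {"gripper": 60, "translation": [229.7, 384.4, -60], "rot": [0, 0, 0]}]}}

```text
clock: 29.73
position: [422.5, 308.6, 174.7]
tool_rot: [3.14, 0.005, -3.139]
wrist_force: [0.1, 0.7, 0.7]
gripper_width: 0.702
```

Run:
```python
from h import *
st()
a=cam('scene');b=cam('top'); save('scene14',a); save('top14',b)
x=np.hstack([cv2.resize(a['pixels'][150:280,300:430],None,fx=3,fy=3),cv2.resize(b['pixels'][100:230,215:345],None,fx=3,fy=3)])
cv2.imwrite('pics/z14.png',np.clip(x*1.6,0,255).astype(np.uint8))
```

```text
29.73 [422.5 308.6 174.7] [ 3.14   0.005 -3.139] F [0.1 0.7 0.7] w 59.9
```

View pics/z14.png

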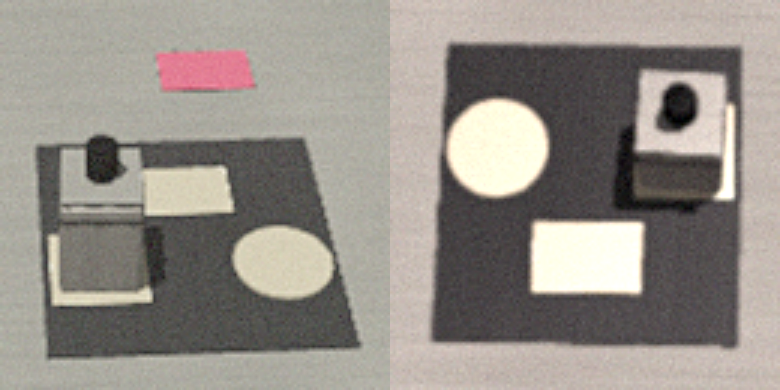

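>>> {"op": "apply_moves", "data": {"moves": [{"gripper": 60, "translation": [0, 0, 20], "rot": [0, 0, 0]}, {"gripper": 60, "translation": [0, 0, 45], "rot": [0, 0, 0]}, {"gripper": 60, "translation": [0, 0, 60], "rot": [0, 0, 0]}, {"gripper": 60, "translation": [0, 0, 63.5], "rot": [0, 0, 0]}, {"gripper": 60, "translation": [0, 0, 63.5], "rot": [0, 0, 0]}, {"gripper": 45, "translation": [0, 0, 63.5], "rot": [0, 0, 0]}, {"gripper": 38, "translation": [0, 0, 63.5], "rot": [0, 0, 0]}, {"gripper": 32, "translation": [0, 0, 63.5], "rot": [0, 0, 0]}, {"gripper": 28, "translation": [0, 0, 63.5], "rot": [0, 0, 0]}, {"gripper": 15, "translation": [0, 0, 63.5], "rot": [0, 0, 0]}, {"gripper": 10, "translation": [0, 0, 63.5], "rot": [0, 0, 0]}, {"gripper": 10, "translation": [0, 0, 63.5], "rot": [0, 0, 0]}, {"gripper": 10, "translation": [0, 0, 63.5], "rot": [0, 0, 0]}]}}

```text
clock: 30.92
position: [421.9, 307.7, 109.2]
tool_rot: [3.141, 0.002, -3.141]
wrist_force: [-1.6, -0.5, 5.5]
gripper_width: 0.281
```

>>> {"op": "apply_moves", "data": {"moves": [{"gripper": 10, "translation": [0, 0, -8], "rot": [0, 0, 0]}, {"gripper": 10, "translation": [0, 0, -25], "rot": [0, 0, 0]}, {"gripper": 10, "translation": [0, 0, -48], "rot": [0, 0, 0]}, {"gripper": 10, "translation": [-4.6, -10, -65], "rot": [0, 0, 0]}, {"gripper": 10, "translation": [-14, -30, -70], "rot": [0, 0, 0]}, {"gripper": 10, "translation": [-26, -56, -70], "rot": [0, 0, 0]}, {"gripper": 10, "translation": [-39, -84, -70], "rot": [0, 0, 0]}, {"gripper": 10, "translation": [-52, -112, -70], "rot": [0, 0, 0]}, {"gripper": 10, "translation": [-65, -140, -70], "rot": [0, 0, 0]}, {"gripper": 10, "translation": [-78, -168, -70], "rot": [0, 0, 0]}, {"gripper": 10, "translation": [-91, -197, -70], "rot": [0, 0, 0]}, {"gripper": 10, "translation": [-104, -226, -70], "rot": [0, 0, 0]}, {"gripper": 10, "translation": [-117, -254, -70], "rot": [0, 0, 0]}, {"gripper": 10, "translation": [-129, -280, -70], "rot": [0, 0, 0]}, {"gripper": 10, "translation": [-138, -299, -70], "rot": [0, 0, 0]}, {"gripper": 10, "translation": [-141, -308.4, -62], "rot": [0, 0, 0]}, {"gripper": 10, "translation": [-141, -308.4, -45], "rot": [0, 0, 0]}, {"gripper": 10, "translation": [-141, -308.4, -25], "rot": [0, 0, 0]}, {"gripper": 10, "translation": [-141, -308.4, -12], "rot": [0, 0, 0]}, {"gripper": 10, "translation": [-141, -308.4, -7], "rot": [0, 0, 0]}]}}

```text
clock: 32.58
position: [560.6, -0.1, 112.2]
tool_rot: [3.14, -0.004, -3.141]
wrist_force: [-8.9, 1.9, 34.9]
gripper_width: 0.283
```

>>> {"op": "apply_moves", "data": {"moves": [{"gripper": 10, "translation": [0, 0, 0], "rot": [0, 0, 0]}, {"gripper": 10, "translation": [0, 0, 0], "rot": [0, 0, 0]}, {"gripper": 10, "translation": [0, 0, 1.5], "rot": [0, 0, 0]}, {"gripper": 10, "translation": [0, 0, 2.5], "rot": [0, 0, 0]}, {"gripper": 10, "translation": [0, 0, 2.5], "rot": [0, 0, 0]}, {"gripper": 10, "translation": [0, 0, 2.5], "rot": [0, 0, 0]}]}}

```text
clock: 33.08
position: [562.5, -0.9, 112.8]
tool_rot: [3.142, 0.0, -3.141]
wrist_force: [0.4, 0.1, -2.6]
gripper_width: 0.278
```

Run:
```python
from h import *
st()
a=cam('scene');b=cam('top'); save('scene15',a); save('top15',b)
x=np.hstack([cv2.resize(a['pixels'][150:280,300:430],None,fx=3,fy=3),cv2.resize(b['pixels'][100:230,215:345],None,fx=3,fy=3)])
cv2.imwrite('pics/z15.png',np.clip(x*1.6,0,255).astype(np.uint8))
```

```text
33.08 [562.5  -0.9 112.8] [ 3.142  0.    -3.141] F [ 0.4  0.1 -2.6] w 23.8
```

View pics/z15.png

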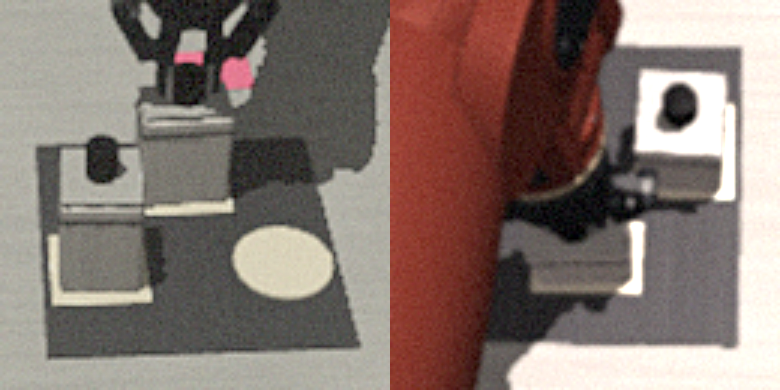

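>>> {"op": "apply_moves", "data": {"moves": [{"gripper": 10, "translation": [0, 0, 0.8], "rot": [0, 0, 0]}, {"gripper": 10, "translation": [0, 0, 0.8], "rot": [0, 0, 0]}, {"gripper": 35, "translation": [0, 0, 0.8], "rot": [0, 0, 0]}, {"gripper": 50, "translation": [0, 0, 0], "rot": [0, 0, 0]}, {"gripper": 60, "translation": [0, 0, -5], "rot": [0, 0, 0]}, {"gripper": 60, "translation": [0, 0, -30], "rot": [0, 0, 0]}, {"gripper": 60, "translation": [0, 0, -65], "rot": [0, 0, 0]}, {"gripper": 60, "translation": [-1, 18, -75], "rot": [0, 0, 0]}, {"gripper": 60, "translation": [-4, 48, -75], "rot": [0, 0, 0]}, {"gripper": 60, "translation": [-8, 85, -75], "rot": [0, 0, 0]}, {"gripper": 60, "translation": [-12, 122, -75], "rot": [0, 0, 0]}, {"gripper": 60, "translation": [-16, 160, -75], "rot": [0, 0, 0]}, {"gripper": 60, "translation": [-19, 197, -75], "rot": [0, 0, 0]}, {"gripper": 60, "translation": [-23, 234, -75], "rot": [0, 0, 0]}, {"gripper": 60, "translation": [-26, 270, -75], "rot": [0, 0, 0]}, {"gripper": 60, "translation": [-29, 301, -75], "rot": [0, 0, 0]}, {"gripper": 60, "translation": [-30.5, 319, -75], "rot": [0, 0, 0]}, {"gripper": 60, "translation": [-30.7, 321.6, -75], "rot": [0, 0, 0]}, {"gripper": 60, "translation": [-30.7, 321.6, -65], "rot": [0, 0, 0]}, {"gripper": 60, "translation": [-30.7, 321.6, -55.5], "rot": [0, 0, 0]}]}}

```text
clock: 34.85
position: [593.5, 320.2, 167.8]
tool_rot: [3.142, 0.001, -3.141]
wrist_force: [-0.4, -0.4, -0.3]
gripper_width: 0.7
```

Run:
```python
from h import *
st()
a=cam('scene');b=cam('top'); save('scene16',a); save('top16',b)
x=np.hstack([cv2.resize(a['pixels'][150:280,300:430],None,fx=3,fy=3),cv2.resize(b['pixels'][100:230,215:345],None,fx=3,fy=3)])
cv2.imwrite('pics/z16.png',np.clip(x*1.6,0,255).astype(np.uint8))
```

```text
34.85 [593.5 320.2 167.8] [ 3.142e+00  1.000e-03 -3.141e+00] F [-0.4 -0.4 -0.3] w 59.8
```

View pics/z16.png

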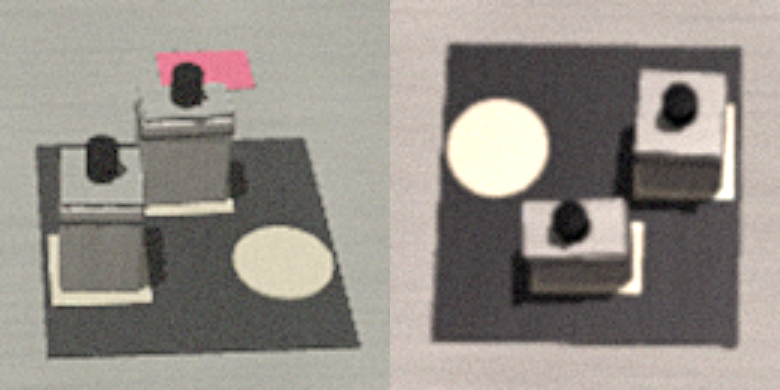

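Both are on their pads. Now the round one: descend 60 mm to a commanded z of 108 and grip.

>>> {"op": "apply_moves", "data": {"moves": [{"gripper": 60, "translation": [0, 0, 20], "rot": [0, 0, 0]}, {"gripper": 60, "translation": [0, 0, 43], "rot": [0, 0, 0]}, {"gripper": 60, "translation": [0, 0, 56], "rot": [0, 0, 0]}, {"gripper": 60, "translation": [0, 0, 60], "rot": [0, 0, 0]}, {"gripper": 60, "translation": [0, 0, 60], "rot": [0, 0, 0]}, {"gripper": 45, "translation": [0, 0, 60], "rot": [0, 0, 0]}, {"gripper": 38, "translation": [0, 0, 60], "rot": [0, 0, 0]}, {"gripper": 32, "translation": [0, 0, 60], "rot": [0, 0, 0]}, {"gripper": 28, "translation": [0, 0, 60], "rot": [0, 0, 0]}, {"gripper": 15, "translation": [0, 0, 60], "rot": [0, 0, 0]}, {"gripper": 10, "translation": [0, 0, 60], "rot": [0, 0, 0]}, {"gripper": 10, "translation": [0, 0, 60], "rot": [0, 0, 0]}, {"gripper": 10, "translation": [0, 0, 60], "rot": [0, 0, 0]}]}}

```text
clock: 36.03
position: [593.6, 321.2, 109.2]
tool_rot: [3.141, 0.002, -3.141]
wrist_force: [0.9, 0.9, 6.1]
gripper_width: 0.28
```

>>> {"op": "apply_moves", "data": {"moves": [{"gripper": 10, "translation": [0, 0, -8], "rot": [0, 0, 0]}, {"gripper": 10, "translation": [0, 0, -25], "rot": [0, 0, 0]}, {"gripper": 10, "translation": [0, 0, -48], "rot": [0, 0, 0]}, {"gripper": 10, "translation": [-2.4, -10, -65], "rot": [0, 0, 0]}, {"gripper": 10, "translation": [-7, -30, -70], "rot": [0, 0, 0]}, {"gripper": 10, "translation": [-13, -55, -70], "rot": [0, 0, 0]}, {"gripper": 10, "translation": [-19.3, -80, -70], "rot": [0, 0, 0]}, {"gripper": 10, "translation": [-25.3, -105, -70], "rot": [0, 0, 0]}, {"gripper": 10, "translation": [-31.3, -130, -70], "rot": [0, 0, 0]}, {"gripper": 10, "translation": [-37.3, -155, -70], "rot": [0, 0, 0]}, {"gripper": 10, "translation": [-43, -180, -70], "rot": [0, 0, 0]}, {"gripper": 10, "translation": [-49, -205, -70], "rot": [0, 0, 0]}, {"gripper": 10, "translation": [-54.5, -228, -70], "rot": [0, 0, 0]}, {"gripper": 10, "translation": [-58, -242, -70], "rot": [0, 0, 0]}, {"gripper": 10, "translation": [-59, -246.6, -63], "rot": [0, 0, 0]}, {"gripper": 10, "translation": [-59, -246.6, -47], "rot": [0, 0, 0]}, {"gripper": 10, "translation": [-59, -246.6, -30], "rot": [0, 0, 0]}, {"gripper": 10, "translation": [-59, -246.6, -18], "rot": [0, 0, 0]}, {"gripper": 10, "translation": [-59, -246.6, -11], "rot": [0, 0, 0]}, {"gripper": 10, "translation": [-59, -246.6, -9], "rot": [0, 0, 0]}]}}

```text
clock: 37.7
position: [650.9, 74.9, 115.0]
tool_rot: [3.141, -0.003, -3.141]
wrist_force: [0.1, -0.0, -3.4]
gripper_width: 0.285
```

>>> {"op": "apply_moves", "data": {"moves": [{"gripper": 10, "translation": [0, 0, 0], "rot": [0, 0, 0]}, {"gripper": 10, "translation": [0, 0, 1.5], "rot": [0, 0, 0]}, {"gripper": 10, "translation": [0, 0, 3], "rot": [0, 0, 0]}, {"gripper": 10, "translation": [0, 0, 4.5], "rot": [0, 0, 0]}, {"gripper": 10, "translation": [0, 0, 4.5], "rot": [0, 0, 0]}, {"gripper": 10, "translation": [0, 0, 4.5], "rot": [0, 0, 0]}]}}

```text
clock: 38.2
position: [652.2, 74.1, 112.7]
tool_rot: [3.141, 0.0, -3.141]
wrist_force: [-0.2, -0.9, -3.0]
gripper_width: 0.283
```

Run:
```python
from h import *
st()
a=cam('scene');b=cam('top'); save('scene17',a); save('top17',b)
x=np.hstack([cv2.resize(a['pixels'][150:280,300:430],None,fx=3,fy=3),cv2.resize(b['pixels'][100:230,215:345],None,fx=3,fy=3)])
cv2.imwrite('pics/z17.png',np.clip(x*1.6,0,255).astype(np.uint8))
```

```text
38.2 [652.2  74.1 112.7] [ 3.141  0.    -3.141] F [-0.2 -0.9 -3. ] w 24.1
```

View pics/z17.png

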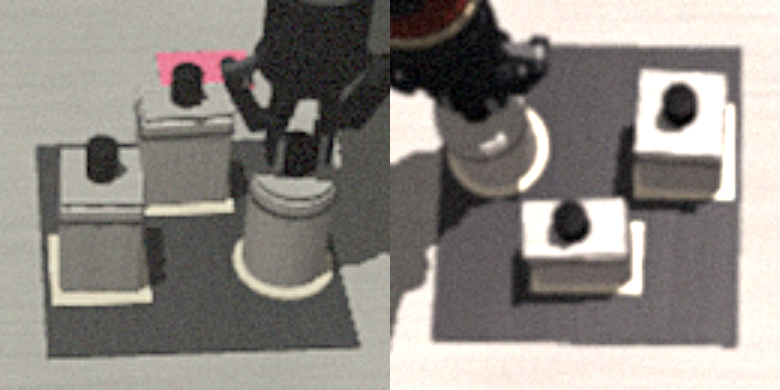

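>>> {"op": "apply_moves", "data": {"moves": [{"gripper": 10, "translation": [0, 0, 0.8], "rot": [0, 0, 0]}, {"gripper": 10, "translation": [0, 0, 0.8], "rot": [0, 0, 0]}, {"gripper": 35, "translation": [0, 0, 0.8], "rot": [0, 0, 0]}, {"gripper": 50, "translation": [0, 0, 0], "rot": [0, 0, 0]}, {"gripper": 60, "translation": [0, 0, -5], "rot": [0, 0, 0]}, {"gripper": 60, "translation": [0, 0, -30], "rot": [0, 0, 0]}, {"gripper": 60, "translation": [0, 0, -65], "rot": [0, 0, 0]}, {"gripper": 60, "translation": [10, 20, -90], "rot": [0, 0, 0]}, {"gripper": 60, "translation": [25, 50, -100], "rot": [0, 0, 0]}, {"gripper": 60, "translation": [40, 85, -100], "rot": [0, 0, 0]}, {"gripper": 60, "translation": [55, 120, -100], "rot": [0, 0, 0]}, {"gripper": 60, "translation": [70, 155, -100], "rot": [0, 0, 0]}, {"gripper": 60, "translation": [85, 190, -100], "rot": [0, 0, 0]}, {"gripper": 60, "translation": [95, 215, -100], "rot": [0, 0, 0]}, {"gripper": 60, "translation": [100, 225, -100], "rot": [0, 0, 0]}, {"gripper": 60, "translation": [100, 225, -100], "rot": [0, 0, 0]}, {"gripper": 60, "translation": [100, 225, -100], "rot": [0, 0, 0]}, {"gripper": 60, "translation": [100, 225, -100], "rot": [0, 0, 0]}]}}

```text
clock: 39.8
position: [552.7, 298.0, 212.7]
tool_rot: [-3.141, 0.0, 3.141]
wrist_force: [-0.2, -0.1, -0.3]
gripper_width: 0.707
```

Run:
```python
from h import *
st()
for n in('scene','top'):
    c=cam(n); save(n+'18',c)
    for f0 in ('0','18'):
        P=cloud(load(n+f0))
        m=((P[...,2]>126)&(P[...,2]<145)&(abs(P[...,1])<130)&(P[...,0]>480)&(P[...,0]<720)).astype(np.uint8)
        k,l,s,ce=cv2.connectedComponentsWithStats(m)
        for i in range(1,k):
            if s[i,4]>20: q=P[(l==i)&(P[...,2]>134.5)]; print(n,f0,'knob',s[i,4],len(q),np.round(np.median(q,0),1))
        m=((P[...,2]>102)&(P[...,2]<111)&(abs(P[...,1])<130)&(P[...,0]>480)&(P[...,0]<720)).astype(np.uint8)
        k,l,s,ce=cv2.connectedComponentsWithStats(m)
        for i in range(1,k):
            if s[i,4]>100: q=P[l==i]; r=cv2.minAreaRect(q[:,:2].astype(np.float32)); print(n,f0,'lid',s[i,4],[np.round(x,1) for x in r], np.round(np.median(q[:,2]),1))
    P=cloud(c); m=(P[...,2]>60)&(P[...,2]<70)&(abs(P[...,1]+322)<60)&(abs(P[...,0]-505)<60)
    print('die',np.round(np.median(P[m],0),1))
a,b=load('scene18'),load('top18')
x=np.hstack([cv2.resize(a['pixels'][150:280,300:430],None,fx=3,fy=3),cv2.resize(b['pixels'][100:230,215:345],None,fx=3,fy=3)])
cv2.imwrite('pics/z18.png',np.clip(x*1.6,0,255).astype(np.uint8)); cv2.imwrite('pics/scene18.png',a['pixels'])
```

```text
39.8 [552.7 298.  212.7] [-3.141  0.     3.141] F [-0.2 -0.1 -0.3] w 60.3
scene 0 knob 86 54 [564.4  -4.1 136.8]
scene 0 knob 100 61 [654.5  69.  136.5]
scene 0 knob 95 63 [651.7 -79.2 136.7]
scene 0 lid 283 [array([563.5,  -3.6]), array([46.6, 73.4]), np.float64(5.0)] 106.7
scene 0 lid 335 [array([656.4,  69.2]), array([64.7, 61.7]), np.float64(69.0)] 106.6
scene 0 lid 412 [array([651.7, -78.1]), array([61.9, 66.9]), np.float64(87.6)] 106.6
scene 18 knob 85 53 [562.2  -3.7 136.7]
scene 18 knob 97 63 [652.1 -79.3 136.7]
scene 18 knob 97 63 [652.2  72.2 137. ]
scene 18 lid 276 [array([563. ,  -3.8]), array([72.6, 47.4]), np.float64(89.6)] 106.7
scene 18 lid 341 [array([653. ,  71.8]), array([64.3, 63.4]), np.float64(73.7)] 106.6
scene 18 lid 402 [array([652.1, -78.1]), array([61.5, 68.1]), np.float64(87.3)] 106.7
die [ 507.2 -324.6   63.3]
top 0 knob 123 97 [652.4  73.  136.9]
top 0 knob 122 97 [650.1 -75.3 136.6]
top 0 knob 126 95 [562.2   2.  136.5]
top 0 lid 502 [array([653. ,  74.2]), array([64.6, 64.4]), np.float64(43.6)] 106.7
top 0 lid 635 [array([650. , -74.5]), array([63. , 63.9]), np.float64(87.4)] 106.7
top 0 lid 480 [array([561.8,   0.6]), array([41.3, 72.6]), np.float64(1.6)] 106.7
top 18 knob 121 95 [649.9  75.7 136.8]
top 18 knob 124 97 [648.2 -75.1 136.5]
top 18 knob 123 98 [560.2   0.7 136.6]
top 18 lid 508 [array([649.7,  76.4]), array([65. , 63.8]), np.float64(0.1)] 106.7
top 18 lid 639 [array([649.4, -74.6]), array([63. , 64.4]), np.float64(87.5)] 106.6
top 18 lid 486 [array([560.9,   0.6]), array([41.7, 72.5]), np.float64(2.6)] 106.7
die [ 504.3 -320.1   63.7]
```

View pics/z18.png

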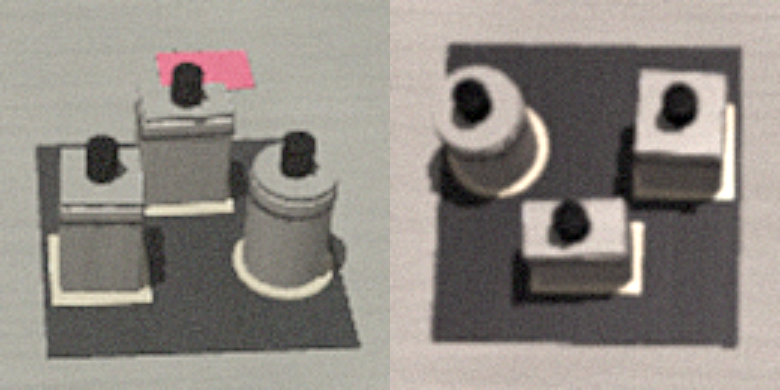

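View pics/scene18.png

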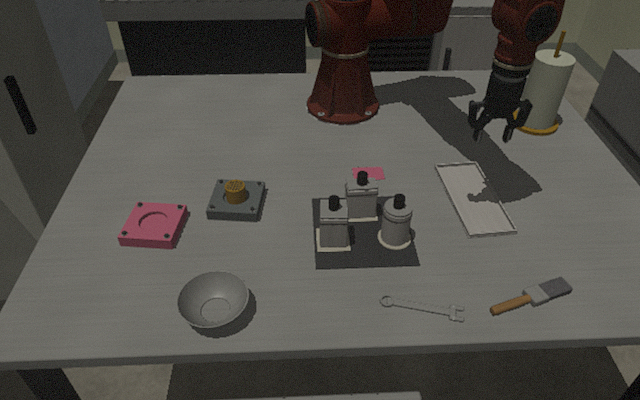

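The final picture shows everything in place: the die is in the block, the canisters are on their own pads, and the gripper is clear over the tray. Handing in.

```bash
python3 -c "
from h import *
print(ctrl.close_job()); st()"
```

```text
the job is handed in; nothing more can be done
None
the job is handed in; nothing more can be done
```

The job is done and handed in at about 40 s on the robot's clock; no verdict was reported. I moved the three canisters by their knobs, upright, into the tray. Then I seated the die in the grey block's socket and put each canister back on its own pad.

Last checks, using the average of both cameras:

| Object | Distance from target | Height and turn |
|---|---|---|
| Die | about 1 mm from the block centre | top at z 63.5 mm, where 64 means fully seated |
| Round canister | about 1 mm from its pad centre | lid at 106.7 mm, expected 107 |
| Square canister | about 1–2 mm from its pad centre | lid at 106.7 mm; turned a few degrees at most from its pad |
| Oblong canister | about 1–2 mm from its pad centre | lid at 106.7 mm; turned a few degrees at most from its pad |

- **Camera disagreement:** the two cameras disagreed by 2 to 5 mm in x and y throughout. I used their mean, which matched the gripper's known position.
- **Hard touchdown:** setting down the oblong canister gave a brief wrist force of about 35 N, under the 120 N limit, and it stayed upright.

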